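# Clamp a power board in its test nest and hold test tweezers on its shunt

### The arm

A 6-joint arm with a two-finger parallel gripper is mounted at the origin on the work surface; the furniture and walls round the work are solid. World frame = base frame: x ahead of the robot, y to its left, z up, the work surface at z = 0. Lengths are in m, angles in rad, forces in N, time in s.
With the tool pointing down it reaches from about 0.35 to 0.875 m from the base axis. Payload 4.2 kg.
Tool frame: the origin (TCP) lies midway between the tips of the shut fingers; the grasp point (between the pads) lies 19 mm behind it (robot.grasp_offset is the distance from the TCP to the grasp point, in m); z points along the fingers, y is the direction in which the jaws open and shut (so a half turn about z gives the same grasp; the last joint's range is limited). The gripper opens to 85 mm and grips with 20 to 120 N. Pads are 22 mm wide; open, the fingers measure 114 mm over their backs; the gripper's body (76 mm by 85 mm) begins 54 mm behind the grasp point. The pads swing forward as they close: fully open they stand 13 mm farther back than shut.
Start: joints at [1.505, 0.385, 0.008, 0, -1.194, -0.259], TCP at [0.199, 0.592, 0.231] pointing down, gripper open.
Joint ranges: [-3.14, 3.14], [-1.21, 2.06], [-1.07, 1.41], [-3.16, 2.05], [-2.99, -0.16], [-3.1, 3.1]. Speed limits (rad/s): [2.79, 2.79, 3.14, 3.14, 3.14, 3.14].

### API

Orientations are given as [roll, pitch, yaw] about the fixed x, y, z axes, in that order (R = Rz(yaw) Ry(pitch) Rx(roll)).
In Python, from rig import readout, imaging, ticket, robot gives the robot as it stands. The module is installed in compiled form; this text tells all that it offers.
- The arm moves only by the tool step_arm, never from a script. Its arguments are lists of equal length, an entry for each row: "gripper": the opening, from 0 (shut) to 1 (fully open); "dp": the shift along the tool's x, y, z in mm, a list of three; "yaw": the turn about the tool's z in rad. In form: {"gripper": [gripper, ...], "dp": [[tx, ty, tz], ...], "yaw": [yaw, ...]}. A call has 1 to 10 rows; each row is the pose to reach, as a shift and turn from the pose measured when the call began, along the tool's axes at that moment; what a row does not reach only later rows make up. A row lasts 1/12 s, in which the tool goes at most 41.7 mm and 7.16 degrees, less where a joint would pass 70% of its speed; a pose out of reach is approached as far as the arm can. A call with a gripper value outside its range is refused whole. The fingers move at their own pace and stop on an object; "newtons" is the grip in N (left out, the last holds). Time passes only in rows, so rows that repeat a pose let the fingers close. It gives the time, the measured TCP pose, the force and the opening at its end, in the units of the state.
- readout.sense(): the state, without advancing time (a new reading comes with each control period).
- imaging.read_camera(name): name is "scene" or "top" or "wrist"; returns a dict with "pixels" (400x640x3 uint8, blue, green, red), "intrinsics" (3x3 intrinsics, pixels), "cam_to_world" (4x4, takes a point from camera to world coordinates). Camera axes: x right, y up, looking along -z (the intrinsics and any distortion apply to the point x, -y, -z); pixel columns grow to the right and rows downward; lengths in m; the calibration is good to about 2 mm. The wrist camera is an equidistant fisheye: a pixel r from the principal point sees the ray r / f radians off the axis. A picture is of the moment at which its call begins. There is no depth.
- ticket.finish_job(): hands the job in, once; it reports no verdict.
Trained networks look in a picture, given as the dict that the camera call returned (one of the last four; its "shot" number tells which), for a name from the list of things; names that differ only in an ending like _2 or _b are one class to them, and where a whole thing is asked for, a point or a joint stands for the part that bears it (a point fixed in the world has none). Each returns a list of dicts, best first, with "confidence" (0 to 1); they miss things now and then, are a little off and sometimes report something else, mostly with a low value. They report only what shows in the picture. A call takes as long as a camera call.
- imaging.boxes_of(picture, target): "bbox" ([left, top, right, bottom] in pixels, round what is visible of it).
- imaging.trace(picture, target): "pixels" (400x640 bool, what is visible of it) and "bbox" ([left, top, right, bottom] in pixels, round what is visible of it).
The state is a dict: "clock": time; "joints": joint angles; "qd": joint speeds; "effort": joint torques, N m; "eef_pos": TCP position; "ee_rot": TCP orientation; "wrist_force": force on the tool from outside, world axes, zero at the start; "torque": the same for the moment, N m; "grip_width": finger opening in m.
Only numpy, scipy, OpenCV 4.12 (cv2) and the standard library are available. Lean on these libraries where they do the work, as an engineer would, in place of code of your own. Each camera call takes 0.05 s, during which the arm holds its last target.

### The job

Clamp the circuit board in its test nest: swing the toggle clamp's handle out and down until it snaps over centre and stays locked. Then lift the sprung test tweezers out of their stand by their finger grips, squeeze them until the two pins are as far apart as the two punch marks on the copper ends of the board's shunt (20 mm), and set one pin on each mark, lightly, so that the spring pins give a little but do not bottom out. Leave the other things on the bench where they are, and finish while still holding the tweezers like that, with the gap and the pins steady, so that the reading can be taken.

Things in the scene. Friction and masses are not known exactly. Their poses are not given: they have to be found in the camera images.
- handle_end (a point): end of the clamp's black handle (grip 13 mm wide, 11 thick, last 45 mm). Open at start: upright, this end 80 mm above and 11 mm outboard (away from the board) of clamp_pivot. To shut, push it outboard, then down, on a circle of about 83 mm about clamp_pivot; locked it lies nearly level, this end 85 mm outboard, 3 mm above the pivot. Peak push about 2 N, then it snaps past centre and stays
- clamp_pivot (a point): pivot of the clamp arm on the nest's right side, 25 mm outside the board's edge, 36 mm above the bench. Its x axis is the hinge line, y points level inboard to the board; the clamp moves in its y-z plane. The open arm stands upright beside the handle on the board side, 8 to 15 mm from it, and reaches only 47 mm above the pivot
- clamp_arm (a joint): angle of the clamp arm (rad): 0 open (upright), about 1.6 when its rubber foot is locked down on the board
- clamp_link (a joint): angle of the short toggle link under the handle (rad): 0 open, negative (to about -0.5) on the way, dead centre at 0.29, on its stop at 0.43 when locked over centre
- clamp_foot: rubber foot, 13 mm in diameter, at the end of the clamp arm; locked, it presses the board's right edge down with about 7 N. Its origin is at the clamp pivot
- nest: aluminium test nest fixed to the bench: plate 135 (x) x 220 (y) x 12 mm, four black corner locators 26 mm high round the board. Origin on the bench under the board's middle; x points from the front (shunt side) to the back, y to the left; the clamp is on the right (-y)
- pcb: circuit board 110 (x) x 135 (y) mm in the nest, axes as the nest's; origin at its middle, 4 mm below its upper face, which is 22 mm above the bench. Parts on it: a block of metal clips 14 mm high, 22 mm left of the shunt's middle, level with it; a can 22 mm high 30 mm right of it; nothing in front of the shunt
- mark_left (a point): punch mark on the left copper end of the shunt: a flat bar 32 mm long (y), 11 mm wide, 2.5 mm high, two copper ends with a dark strip between, near the board's front edge. The mark is on the copper's upper face, 24.5 mm above the bench and 16 mm behind the board's front edge. Axes as the nest's
- mark_right (a point): the same on the right copper end; the two marks lie 20 mm apart along the nest's y
- tweezers_grip (a point): middle of the test tweezers' finger grips, half-way up, 48 mm above the bench in the stand; x points along them to the tips, y to the left arm, z up. Grips flat, 14 mm high, 34 long; 34 mm wide over the outside at rest, 26 mm (sides then parallel) at the 20 mm pin gap. The springs push back with 3.5 N at first, 10 N at that gap. They lift straight up out of the stand
- tip_left (a point): point of the left contact pin, which points straight down, 50 mm ahead of tweezers_grip and 35 mm below it. The pins are 36 mm apart at rest; the gap shrinks by 1.95 mm for each mm squeezed at the grip
- tip_right (a point): point of the right contact pin
- tw_left (a joint): how far the left arm is squeezed in (rad): 0 at rest, 0.078 at the 20 mm gap when both are squeezed alike, 0.15 at its stop. Pin gap = 36 mm - 102 mm x (tw_left + tw_right)
- tw_right (a joint): the same for the right arm
- pin_left (a joint): how far the left pin is pushed up into its barrel (m): 0 free, 0.004 bottomed; 0.2 N to start it, 0.5 N at the bottom
- pin_right (a joint): the same for the right pin
- tweezers: the test tweezers, 130 mm long, 0.1 kg: black heel block with a display, two slim black sprung arms hinged 52 mm behind the grip, a spring-loaded metal pin pointing down at each tip. Origin and axes as tweezers_grip; balance point 10 to 20 mm behind it
- stand: grey stand of the test tweezers, fixed: base 122 x 54 x 8 mm; a cradle 54 to 76 mm behind the grip point carries the heel, a saddle 27 to 35 mm ahead of it the arms, both with side lips up to 48 mm above the bench; between them only the base. Origin on the bench under the grip point, x along the tweezers. A thick hose, 0.2 m high and rising at the back, lies between stand and nest
- next_board: a second, unclamped circuit board, 110 x 135 x 27 mm, lying on a dark foam pad at the far left; bystander, origin under its centre
- pliers: needle-nose pliers, 134 x 43 x 11 mm, right of the soldering station; bystander
- spool: spool of solder wire, 62 mm in diameter, 76 mm tall, behind the hose; bystander, origin under its centre
- driver: small screwdriver, 131 mm, lying left of the soldering station; bystander
- fine_tweezers: plain one-piece fine tweezers, 121 x 14 x 9 mm, lying flat on the mat at the left; bystander, not the test tweezers

How it is judged:
On the way, in this order (a step that is already met when the one before it is completed fails the run):
1. the toggle clamp is locked over centre on the board (value of joint clamp_arm above 1.55 rad and value of joint clamp_link above 0.36 rad and contact force between clamp_foot and pcb above 3 N), for 0.3 s.
2. the test tweezers are lifted clear of their stand, squeezed in the fingers (contact force between the fingers and tweezers above 4 N and contact force between stand and tweezers below 0.05 N and height (world z) of tweezers_grip above 0.075 m), for 0.2 s.
3. both pins stand on their marks and the gap is held steady (all of step 1 and contact force between the fingers and tweezers above 4 N and contact force between stand and tweezers below 0.05 N and ((horizontal distance between tip_left and mark_left below 0.004 m and horizontal distance between tip_right and mark_right below 0.004 m) or (horizontal distance between tip_left and mark_right below 0.004 m and horizontal distance between tip_right and mark_left below 0.004 m)) and distance between tip_left and tip_right between 0.017 and 0.023 m and value of joint pin_left between 0.0005 and 0.0037 m and value of joint pin_right between 0.0005 and 0.0037 m and linear speed of tweezers below 0.01 m/s and velocity of joint tw_left between -0.03 and 0.03 rad/s and velocity of joint tw_right between -0.03 and 0.03 rad/s), for 1 s.
At the end, for the whole second after the job is handed in: Clamp locked over centre on the board, board within 6 mm of its start. Tweezers in the fingers, off the stand, level within 0.2 rad; a pin on each mark within 4 mm, pins 20 mm apart within 3 mm, each pushed in 0.5 to 3.7 mm; all still for the last second (all of step 3 and distance of pcb from where it was at the start of the episode below 0.006 m and angle between tweezers_grip's own z axis and vertical below 0.2 rad); the arm keeps its last pose, push and grip.
It fails at once if a bystander is pushed away (by more than 30 mm) (distance of any of next_board, pliers, spool, driver, fine_tweezers from where it was at the start of the episode above 0.03 m).
It fails at once if the tweezers are driven hard (over 15 N) onto the board (contact force between tweezers and pcb above 15 N).
It also fails if it takes over 72 s, if anything falls off the work surface, if the arm or the gripper's body presses on something with over 40 N, if the wrist force passes 120 N, or if a joint passes its speed limit or range.

## Working session

There is one attempt and no reset: what is moved stays moved. The work goes in short steps, Python scripts to look and compute and a tool call to move; the robot and the scene stay as the last step left them, time stands still between calls to the robot, and variables do not carry over. Pictures are saved under pics/ and viewed, and the job is handed in when it is done.

Besides the shell and the picture viewer there is one more tool, called after "Call:" as name([rows], argument=value, ...), one row to a line, values as JSON. step_arm: Moves the arm, as the interface text tells. Its arguments: {"type":"object","properties":{"gripper":{"type":"array","items":{"type":"number"}},"dp":{"type":"array","items":{"type":"array","items":{"type":"number"}}},"yaw":{"type":"array","items":{"type":"number"}},"newtons":{"type":"number"}},"required":["gripper","dp","yaw"]}

```bash
mkdir -p pics; cat > h.py <<'E'
import numpy as np, cv2
from rig import readout, imaging, ticket, robot
def save(p,name,crop=None,scale=1):
    im=p["pixels"].copy()
    if crop: im=im[crop[1]:crop[3],crop[0]:crop[2]]
    if scale!=1: im=cv2.resize(im,None,fx=scale,fy=scale,interpolation=cv2.INTER_CUBIC)
    cv2.imwrite("pics/"+name,im)
def ray(p,u,v,fish=False):
    K=np.array(p["intrinsics"]);T=np.array(p["cam_to_world"])
    x=(u-K[0,2])/K[0,0];y=(v-K[1,2])/K[1,1]
    if fish:
        r=np.hypot(x,y); s=np.sin(r)/r if r>1e-9 else 1
        d=np.array([x*s,-y*s,-np.cos(r)])
    else: d=np.array([x,-y,-1.])
    d=T[:3,:3]@d; return T[:3,3],d/np.linalg.norm(d)
def atz(p,u,v,z,fish=False):
    o,d=ray(p,u,v,fish); return o+d*(z-o[2])/d[2]
def tri(rs):
    A=np.zeros((3,3));b=np.zeros(3)
    for o,d in rs:
        P=np.eye(3)-np.outer(d,d);A+=P;b+=P@o
    x=np.linalg.solve(A,b)
    return x,[np.linalg.norm(np.cross(x-o,d)) for o,d in rs]
def proj(p,X,fish=False):
    K=np.array(p["intrinsics"]);T=np.array(p["cam_to_world"])
    c=T[:3,:3].T@(np.array(X)-T[:3,3]); x,y,z=c[0],-c[1],-c[2]
    if fish:
        r=np.hypot(x,y);t=np.arctan2(r,z);x,y=x/r*t,y/r*t
    else: x,y=x/z,y/z
    return K[0,0]*x+K[0,2],K[1,1]*y+K[1,2]
E
python3 - <<'E'
from h import *
np.set_printoptions(precision=4,suppress=True)
print(readout.sense(), robot.grasp_offset)
for n in ["scene","top","wrist"]:
    p=imaging.read_camera(n); save(p,n+"0.png"); print(n,p["intrinsics"],p["cam_to_world"])
    for t in ["clamp_foot","handle_end","clamp_pivot","tweezers","tweezers_grip","tip_left","tip_right","mark_left","mark_right","stand","nest","pcb"]:
        try: print(t,[(np.round(b["bbox"]),round(b["confidence"],2)) for b in imaging.boxes_of(p,t)[:2]])
        except Exception as e: print(t,e)
E
```

```text
{'clock': 0.0, 'joints': array([ 1.5046,  0.3856,  0.0066, -0.0005, -1.194 , -0.2586]), 'qd': array([ 0.0017,  0.0011,  0.0001, -0.0001, -0.0004, -0.0006]), 'effort': array([ -0.0007, -39.2292,  18.8407,   4.1864,  -0.0047,   0.    ]), 'eef_pos': array([0.1993, 0.5918, 0.2302]), 'ee_rot': array([ 3.1395, -0.0001, -0.325 ]), 'wrist_force': array([-0.1074,  0.6801,  0.3451]), 'torque': array([-0.0129,  0.0453,  0.0059]), 'grip_width': 0.08534447465848335} 0.0187
scene [[384.5542   0.     321.3921]
 [  0.     384.5542 200.4906]
 [  0.       0.       1.    ]] [[ 0.9027  0.2589 -0.3437  0.1686]
 [-0.4302  0.5252 -0.7342 -0.6252]
 [-0.0096  0.8106  0.5855  0.7284]
 [ 0.      0.      0.      1.    ]]
clamp_foot []
handle_end [(array([407., 276., 421., 308.]), 0.75)]
clamp_pivot []
tweezers [(array([278., 170., 317., 189.]), 0.62)]
tweezers_grip [(array([279., 170., 323., 188.]), 0.53)]
tip_left [(array([311., 272., 325., 293.]), 0.32)]
tip_right []
mark_left [(array([409., 274., 420., 307.]), 0.29)]
mark_right [(array([381., 277., 384., 285.]), 0.55), (array([278., 171., 315., 188.]), 0.24)
[... 679 characters left out ...]
3., 170.]), 0.43)]
tip_right [(array([240., 190., 258., 224.]), 0.7)]
mark_left []
mark_right []
stand [(array([244., 191., 263., 229.]), 0.7)]
nest [(array([370., 168., 442., 209.]), 0.95)]
pcb [(array([376., 168., 419., 199.]), 0.64)]
wrist [[309.7069   0.     318.5073]
 [  0.     309.7069 195.9572]
 [  0.       0.       1.    ]] [[-0.3195  0.9078  0.2716  0.2682]
 [-0.9476 -0.3065 -0.0903  0.5693]
 [ 0.0013 -0.2863  0.9582  0.3737]
 [ 0.      0.      0.      1.    ]]
clamp_foot []
handle_end []
clamp_pivot []
tweezers []
tweezers_grip [(array([251.,   2., 396.,  87.]), 0.53)]
tip_left []
tip_right []
mark_left []
mark_right []
stand [(array([252.,   2., 396.,  84.]), 0.75)]
nest []
pcb []
```

View pics/scene0.png

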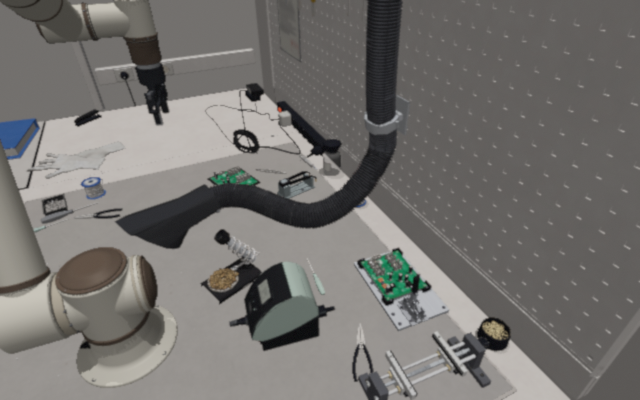

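View pics/top0.png

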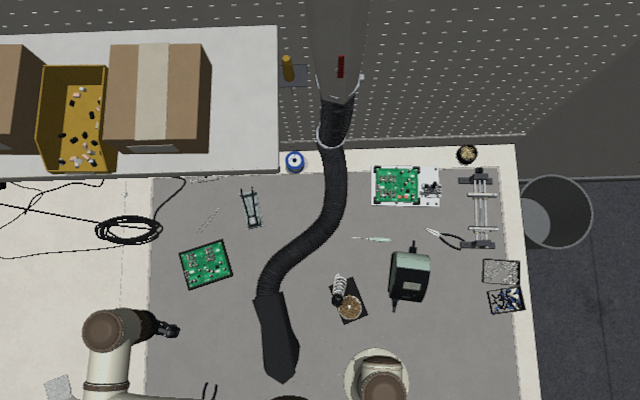

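View pics/wrist0.png

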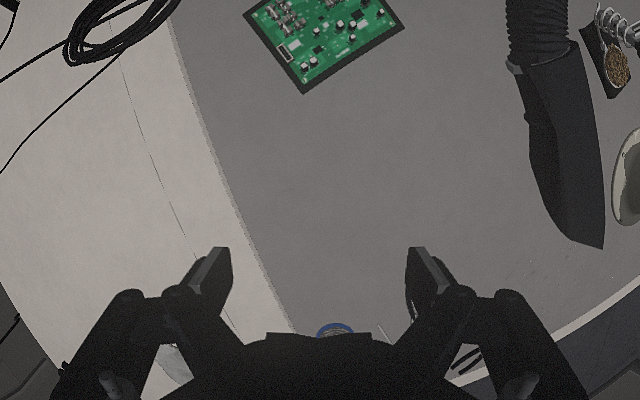

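```bash
python3 - <<'E'
from h import *
np.set_printoptions(precision=4,suppress=True)
p=imaging.read_camera("scene");q=imaging.read_camera("top")
save(p,"sc1.png",(340,230,470,340),6);save(q,"tc1.png",(360,150,460,220),8);save(q,"tc2.png",(220,170,320,240),8)
print(atz(q,249.5,206,.05),atz(q,406,188,.012))
print(tri([ray(q,431,189),ray(p,414,280)]))
E
```

```text
[0.546  0.3794 0.05  ] [ 0.5977 -0.1259  0.012 ]
(array([ 0.58 , -0.191,  0.103]), [np.float64(0.008485829600308603), np.float64(0.008485829600308506)])
```

View crops.

The top view shows the nest at about (406,187), the tweezers in their stand at (250,207), and the hose between them. The scene view shows the clamp at about (414,290).

View pics/sc1.png

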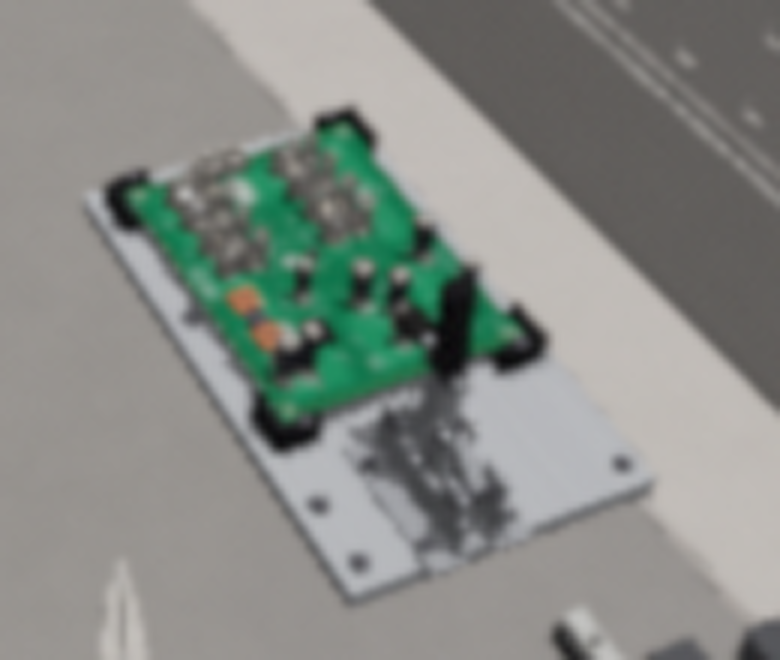

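View pics/tc1.png

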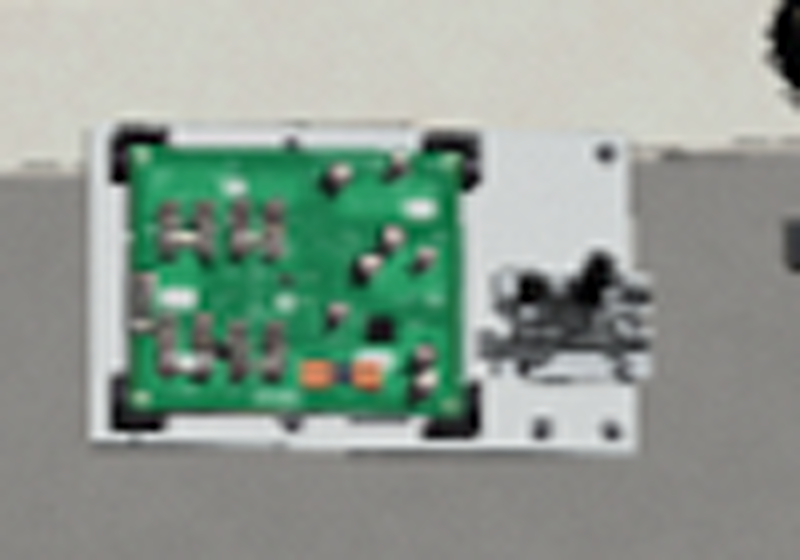

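View pics/tc2.png

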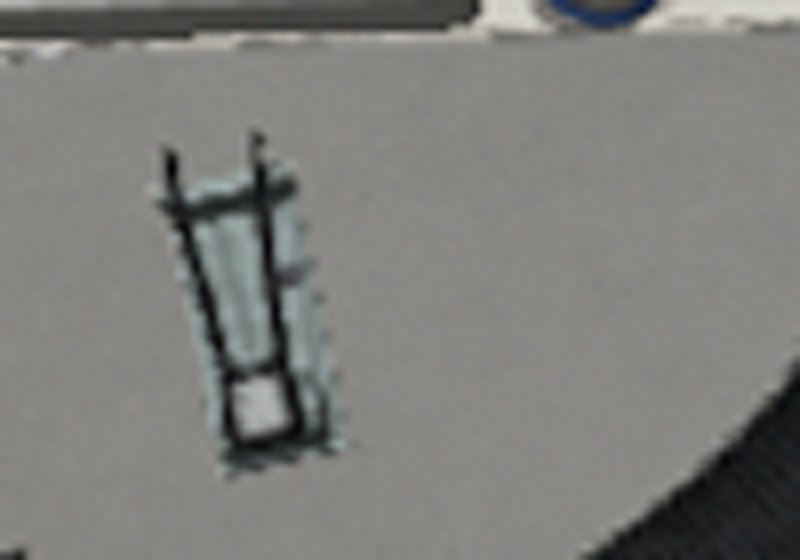

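```bash
cat >> h.py <<'E'
from scipy.spatial.transform import Rotation as R
def goto(x,y,z,yaw=None):
    s=readout.sense(); r=R.from_euler('xyz',s["ee_rot"])
    d=r.inv().apply(np.array([x,y,z])-s["eef_pos"])*1000
    dy=0
    if yaw is not None: dy=-(yaw-s["ee_rot"][2])
    print("t",round(s["clock"],2),"pos",np.round(s["eef_pos"],4),"rpy",np.round(s["ee_rot"],3),"F",np.round(s["wrist_force"],2),"w",round(s["grip_width"],4),"-> dp",np.round(d,1),"yaw",round(dy,3))
E
python3 -c "
from h import *
goto(.25,.55,.36,0); goto(.46,.1,.36,0); goto(.50,-.08,.30,0)"
```

```text
t 2.05 pos [0.1994 0.5923 0.2313] rpy [ 3.142 -0.    -0.325] F [-0.41 -0.09  0.04] w 0.0853 -> dp [  61.4   24.  -128.7] yaw -0.325
t 2.05 pos [0.1994 0.5923 0.2313] rpy [ 3.142 -0.    -0.325] F [-0.41 -0.09  0.04] w 0.0853 -> dp [ 404.1  383.4 -128.7] yaw -0.325
t 2.05 pos [0.1994 0.5923 0.2313] rpy [ 3.142 -0.    -0.325] F [-0.41 -0.09  0.04] w 0.0853 -> dp [499.4 541.3 -68.7] yaw -0.325
```

Call:
step_arm([
  [15,6,-40],
  [35,14,-80],
  [60,24,-128],
  [404,383,-128],
  [404,383,-128],
  [404,383,-128],
  [404,383,-128],
  [404,383,-128],
  [404,383,-128],
  [404,383,-128],
], gripper=[1,1,1,0,0,0,0,0,0,0], yaw=[0,0,0,-0.1,-0.2,-0.325,-0.325,-0.325,-0.325,-0.325])

```text
clock: 2.88
eef_pos: [0.3679, 0.2913, 0.3529]
ee_rot: [-3.141, -0.001, 0.001]
wrist_force: [1.5, -0.0, -0.9]
grip_width: 0.0004
```

```bash
python3 -c "
from h import *
goto(.46,.1,.36,0); goto(.50,-.08,.30,0)"
```

```text
t 2.88 pos [0.3679 0.2913 0.3529] rpy [-3.141e+00 -1.000e-03  1.000e-03] F [ 1.53 -0.01 -0.88] w 0.0004 -> dp [ 91.9 191.4  -7.2] yaw 0.001
t 2.88 pos [0.3679 0.2913 0.3529] rpy [-3.141e+00 -1.000e-03  1.000e-03] F [ 1.53 -0.01 -0.88] w 0.0004 -> dp [131.7 371.5  52.7] yaw 0.001
```

Call:
step_arm([
  [20,40,-7],
  [40,80,-7],
  [60,120,-7],
  [80,165,-7],
  [100,210,-5],
  [115,255,0],
  [125,295,20],
  [131,335,40],
  [131,371,53],
  [131,371,53],
], gripper=[0,0,0,0,0,0,0,0,0,0], yaw=[0,0,0,0,0,0,0,0,0,0])

```text
clock: 3.72
eef_pos: [0.4989, -0.0819, 0.2987]
ee_rot: [-3.141, 0.0, -0.0]
wrist_force: [-0.2, -0.1, -0.5]
grip_width: -0.0
```

```bash
python3 - <<'E'
from h import *
goto(.56,-.16,.25,0)
p=imaging.read_camera("wrist"); np.savez("w1.npz",**p); save(p,"w1.png"); save(p,"w1c.png",(200,100,640,400),1.8)
for t in ["clamp_foot","handle_end","clamp_pivot","mark_left","mark_right","nest","pcb"]:
    print(t,[(np.round(b["bbox"]),round(b["confidence"],2)) for b in imaging.boxes_of(p,t)[:2]])
goto(.56,-.16,.25,0)
E
```

```text
t 3.72 pos [ 0.4989 -0.0819  0.2987] rpy [-3.141  0.    -0.   ] F [-0.15 -0.14 -0.51] w -0.0 -> dp [61.1 78.1 48.6] yaw -0.0
clamp_foot [(array([393.,  92., 407., 102.]), 0.58)]
handle_end [(array([410.,  91., 433., 106.]), 0.57)]
clamp_pivot [(array([384.,  82., 433., 115.]), 0.8), (array([330., 106., 351., 113.]), 0.57)]
mark_left [(array([327., 107., 352., 110.]), 0.62)]
mark_right [(array([328., 107., 354., 111.]), 0.51)]
nest [(array([267.,  30., 434., 138.]), 0.87)]
pcb [(array([276.,  38., 381., 122.]), 0.88), (array([383., 175., 456., 227.]), 0.71)]
t 4.12 pos [ 0.4996 -0.0784  0.3006] rpy [-3.141e+00 -2.000e-03  3.000e-03] F [0.39 0.64 0.24] w 0.0001 -> dp [60.  81.8 50.6] yaw 0.003
```

View pics/w1.png

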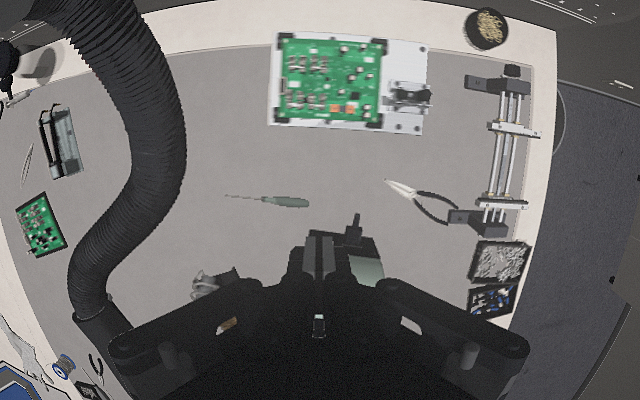

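The wrist view shows the nest at (345,85) with the shunt at (341,108), and the clamp at (410,97) with handle and arm upright. The hose is far to the left.

Call:
step_arm([
  [15,20,15],
  [35,45,35],
  [60,65,60],
  [60,65,80],
  [60,65,80],
], gripper=[0,0,0,0,0], yaw=[0,0,0,0,0])

```text
clock: 4.53
eef_pos: [0.5584, -0.1423, 0.2155]
ee_rot: [-3.139, 0.007, 0.002]
wrist_force: [-0.5, -0.0, -0.5]
grip_width: -0.0002
```

```bash
python3 - <<'E'
from h import *
p=imaging.read_camera("wrist"); np.savez("w2.npz",**p); save(p,"w2.png"); save(p,"w2c.png",(220,0,520,220),2.6)
for t in ["clamp_foot","handle_end","clamp_pivot","mark_left","mark_right","nest","pcb"]:
    print(t,[(np.round(b["bbox"]),round(b["confidence"],2)) for b in imaging.boxes_of(p,t)[:2]])
goto(.56,-.16,.25,0)
q=np.load("w1.npz"); im=q["pixels"][20:150,250:450]; cv2.imwrite("pics/w1d.png",cv2.resize(im,None,fx=4,fy=4,interpolation=cv2.INTER_CUBIC))
E
```

```text
clamp_foot [(array([351., 148., 367., 161.]), 0.72)]
handle_end [(array([377., 142., 395., 170.]), 0.95), (array([  2., 161.,  12., 207.]), 0.47)]
clamp_pivot [(array([347., 126., 407., 170.]), 0.75)]
mark_left [(array([277., 159., 304., 169.]), 0.83)]
mark_right [(array([275., 158., 307., 168.]), 0.62)]
nest [(array([206.,  66., 404., 190.]), 0.78)]
pcb [(array([212.,  75., 343., 175.]), 0.81), (array([350., 147., 369., 162.]), 0.72)]
t 4.93 pos [ 0.5603 -0.1427  0.2225] rpy [-3.141 -0.006  0.004] F [-0.14  0.12 -0.13] w 0.0003 -> dp [ -0.2  17.3 -27.6] yaw 0.004
```

View pics/w2c.png

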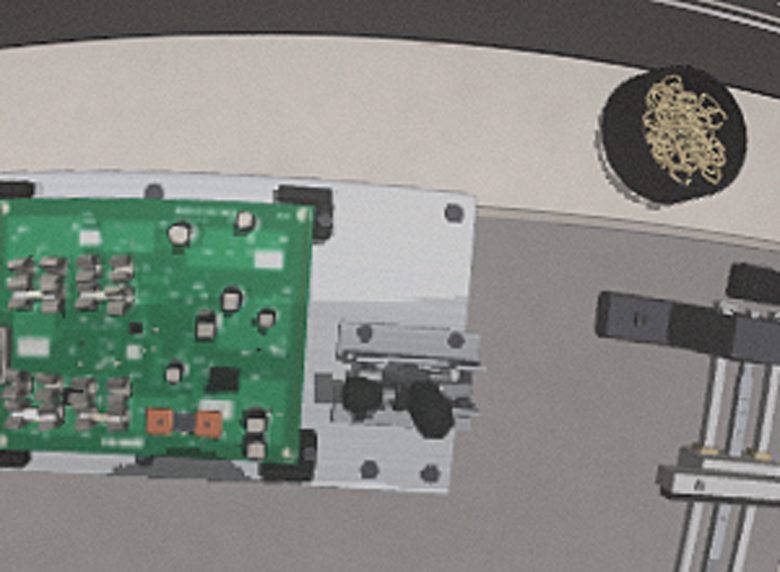

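View pics/w1d.png

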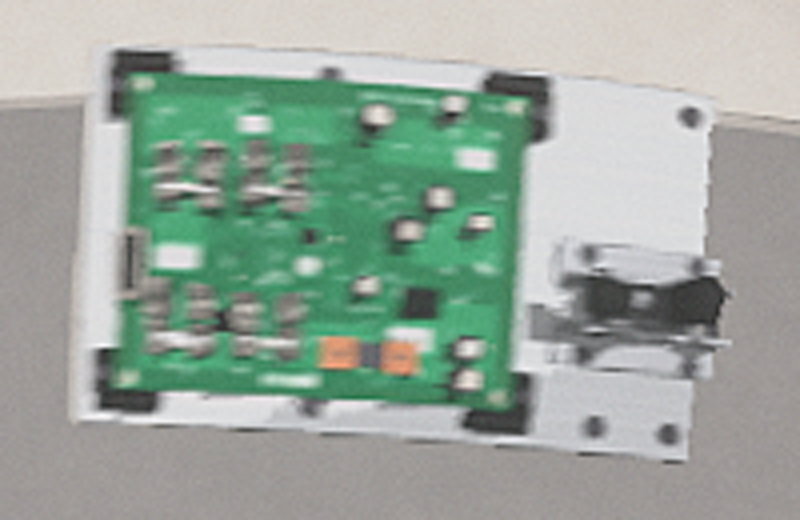

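Marks show at w2 (281.5,162) and (300,163). The handle end is at about (386,159), just right of the arm with its foot at (359,153).

```bash
python3 - <<'E'
from h import *
np.set_printoptions(precision=4,suppress=True)
a=np.load("w1.npz");b=np.load("w2.npz")
for n,u,v in [("handle",(426.3,94.5),(386.5,158.5)),("ml",(335,108.3),(281.5,161.9)),("mr",(350.5,109.3),(300,163.1)),("foot",(400,96),(359,152))]:
    print(n,*tri([ray(a,*u,True),ray(b,*v,True)]), "z=.0245:",atz(a,*u,.0245,True),atz(b,*v,.0245,True), "z.116",atz(a,*u,.116,True),atz(b,*v,.116,True))
for c in [(475,195),(448,491)]: print(atz(b,220+c[0]/2.6,c[1]/2.6,.012,True))
for c in [(305,205),(293,463)]: print("pcb right",atz(b,220+c[0]/2.6,c[1]/2.6,.022,True))
for c in [(712,102),(688,460),(72,420),(95,45)]: print(atz(a,250+c[0]/4,20+c[1]/4,.012,True))
for c in [(130,75),(115,390),(530,100),(515,408)]: print("pcb",atz(a,250+c[0]/4,20+c[1]/4,.022,True))
E
```

```text
handle [ 0.5884 -0.198   0.1128] [np.float64(0.0008215306486190109), np.float64(0.0008215306486190654)] z=.0245: [ 0.5924 -0.2303  0.0245] [ 0.5732 -0.2172  0.0245] z.116 [ 0.5878 -0.1977  0.116 ] [ 0.5894 -0.1966  0.116 ]
ml [ 0.5691 -0.1028  0.0305] [np.float64(0.0010331751690397962), np.float64(0.0010331751690397738)] z=.0245: [ 0.5684 -0.1039  0.0245] [ 0.5687 -0.1014  0.0245] z.116 [ 0.5691 -0.099   0.116 ] [ 0.5861 -0.1126  0.116 ]
mr [ 0.5681 -0.123   0.0324] [np.float64(0.001066454891500037), np.float64(0.001066454891500161)] z=.0245: [ 0.5673 -0.1246  0.0245] [ 0.5673 -0.1217  0.0245] z.116 [ 0.5682 -0.1152  0.116 ] [ 0.5851 -0.1274  0.116 ]
foot [ 0.5864 -0.1808  0.0667] [np.float64(0.0002899340475469647), np.float64(0.0002899340475470387)] z=.0245: [ 0.5879 -0.1922  0.0245] [ 0.58   -0.1861  0.0245] z.116 [ 0.5843 -0.168   0.116 ] [ 0.5942 -0.1741  0.116 ]
[ 0.6675 -0.2359  0.012 ]
[ 0.5349 -0.2291  0.012 ]
pcb right [ 0.6591 -0.1618  0.022 ]
pcb right [ 0.5499 -0.1578  0.022 ]
[ 0.6652 -0.237   0.012 ]
[ 0.5343 -0.2304  0.012 ]
[ 0.5459 -0.0119  0.012 ]
[ 0.6786 -0.0208  0.012 ]
pcb [ 0.6648 -0.0341  0.022 ]
pcb [ 0.5564 -0.0285  0.022 ]
pcb [ 0.6579 -0.1681  0.022 ]
pcb [ 0.5509 -0.1638  0.022 ]
```

```bash
python3 - <<'E'
from h import *
goto(.5897,-.165,.15,-.053)
goto(.5897,-.165,.099,-.053)
P=np.array([0,0.036]);y0=-.0215 # tcp start inboard offset => tool y rel
import math
for i,th in enumerate(np.linspace(8,94,16)):
    r=62+14*(i/15);t=math.radians(th)
    C=np.array([r*math.sin(t)-5.5*math.cos(t), 36+r*math.cos(t)+5.5*math.sin(t)])
    T=C[0]-14.5   # outboard coordinate of TCP from pivot
    print(round(th),"tcp outboard",round(T,1),"z",round(C[1],1))
E
```

```text
t 4.93 pos [ 0.5603 -0.1427  0.2225] rpy [-3.141 -0.006  0.004] F [-0.14  0.12 -0.13] w 0.0003 -> dp [28.9 22.5 72.6] yaw 0.057
t 4.93 pos [ 0.5603 -0.1427  0.2225] rpy [-3.141 -0.006  0.004] F [-0.14  0.12 -0.13] w 0.0003 -> dp [ 28.6  22.6 123.6] yaw 0.057
8 tcp outboard -11.3 z 98.2
14 tcp outboard -4.9 z 98.4
19 tcp outboard 1.6 z 98.0
25 tcp outboard 8.1 z 97.0
31 tcp outboard 14.6 z 95.2
37 tcp outboard 20.9 z 92.8
42 tcp outboard 27.0 z 89.6
48 tcp outboard 32.9 z 85.8
54 tcp outboard 38.4 z 81.4
60 tcp outboard 43.4 z 76.4
65 tcp outboard 48.0 z 70.8
71 tcp outboard 52.1 z 64.7
77 tcp outboard 55.5 z 58.1
83 tcp outboard 58.3 z 51.1
88 tcp outboard 60.4 z 43.8
94 tcp outboard 61.7 z 36.2
```

Call:
step_arm([
  [10,8,30],
  [29,22,65],
  [29,22.5,90],
  [29,22.5,110],
  [29,22.5,124],
  [29,22.5,124],
  [29,22.5,124],
], gripper=[0,0,0,0,0,0,0], yaw=[0.02,0.057,0.057,0.057,0.057,0.057,0.057])

```text
clock: 5.52
eef_pos: [0.5902, -0.1649, 0.0989]
ee_rot: [-3.141, -0.005, -0.053]
wrist_force: [0.1, 0.8, 0.3]
grip_width: 0.0003
```

```bash
python3 - <<'E'
from h import *
p=imaging.read_camera("scene");q=imaging.read_camera("wrist"); save(p,"s3.png",(360,210,460,330),6);save(q,"w3.png")
goto(.5897,-.165,.099,-.053)
E
```

```text
t 5.62 pos [ 0.5913 -0.1649  0.1005] rpy [-3.141 -0.009 -0.053] F [-1.05 -0.61  0.63] w -0.0 -> dp [-1.6  0.2  1.5] yaw 0.0
```

View pics/s3.png

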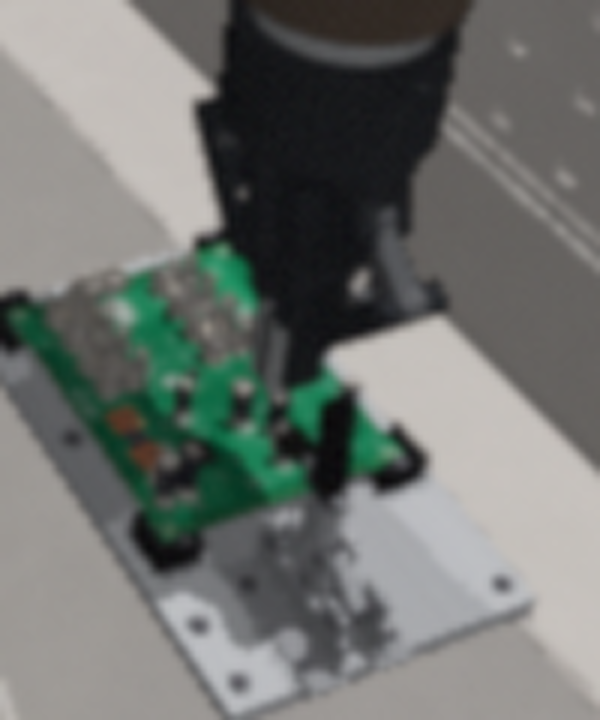

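View pics/w3.png

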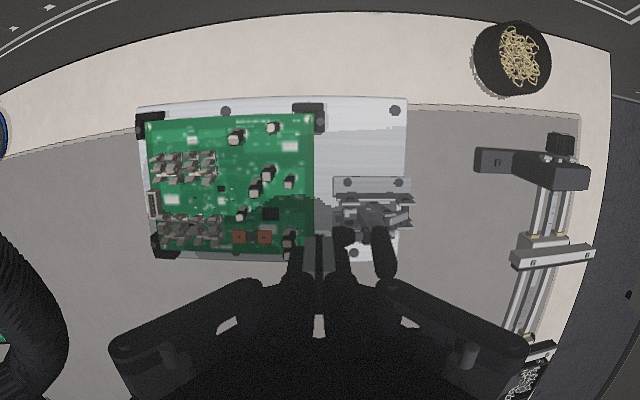

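The closed fingertips are at (318,240), between the arm (345,245) and the board, and the handle is at (385,258). Now push outboard.

Call:
step_arm([
  [-1,6,1.5],
  [-1,12,2],
  [-1,18,2],
  [-1,24,2],
  [-1,30,3],
  [-1,36,5],
], gripper=[0,0,0,0,0,0], yaw=[0,0,0,0,0,0])

```text
clock: 6.12
eef_pos: [0.5887, -0.2016, 0.096]
ee_rot: [-3.141, -0.01, -0.053]
wrist_force: [-0.2, 0.9, 2.0]
grip_width: -0.0001
```

```bash
python3 - <<'E'
from h import *
q=imaging.read_camera("wrist"); save(q,"w4.png",(160,80,480,320),2.2)
goto(.5897,-.165,.099,-.053)
E
```

```text
t 6.17 pos [ 0.5882 -0.2024  0.0951] rpy [-3.141 -0.009 -0.054] F [ 0.51 -0.47  0.15] w 0.0002 -> dp [ -0.4 -37.5  -3.9] yaw -0.001
```

View pics/w4.png

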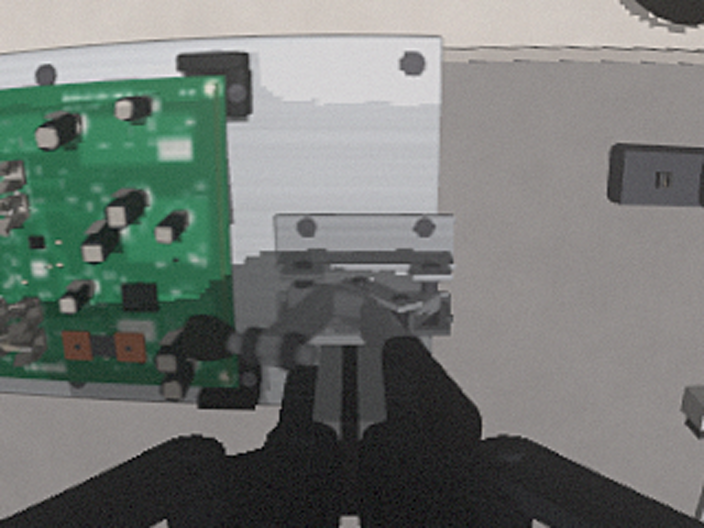

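The arm is swinging down inboard, with its foot over the board at about (205,335). The handle is being pushed behind the right finger. Continue round the circle.

Call:
step_arm([
  [0,5,2.5],
  [0,11,5.5],
  [0,17,9.5],
  [0,22.5,14],
  [0,27.5,19],
  [0,32,24.5],
  [0,36,30.5],
  [0,39.5,37],
  [0,42,44],
], gripper=[0,0,0,0,0,0,0,0,0], yaw=[0,0,0,0,0,0,0,0,0])

```text
clock: 6.92
eef_pos: [0.5858, -0.2451, 0.0499]
ee_rot: [-3.141, -0.008, -0.054]
wrist_force: [0.3, 3.4, 6.7]
grip_width: 0.0004
```

```bash
python3 - <<'E'
from h import *
q=imaging.read_camera("wrist"); save(q,"w5.png",(160,80,480,320),2.2)
goto(.5897,-.165,.099,-.053)
E
```

```text
t 6.97 pos [ 0.5859 -0.2451  0.0495] rpy [-3.141 -0.007 -0.054] F [-0.91  2.96  9.96] w 0.0 -> dp [ -0.2 -80.2 -49.4] yaw -0.001
```

View pics/w5.png

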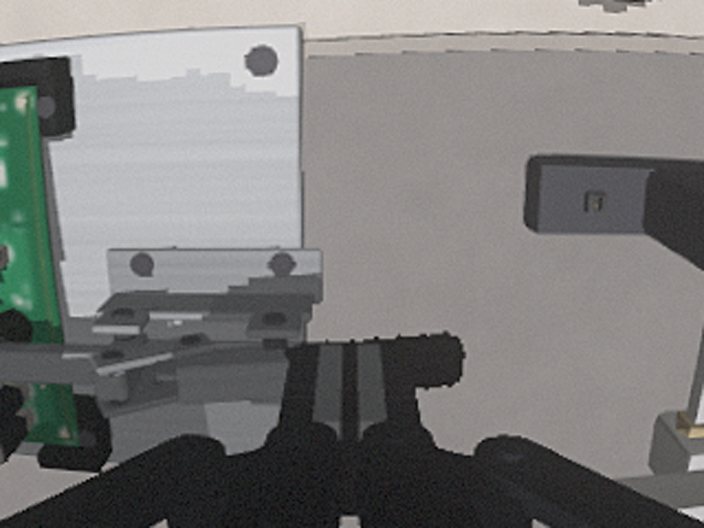

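The handle lies out to the right nearly level, its end at (455,360), with the arm level over the board. The force is 10 N. I press a little further.

Call:
step_arm([
  [0,2,2.5],
  [0,3,4.5],
  [0,3,4.5],
], gripper=[0,0,0], yaw=[0,0,0])

```text
clock: 7.22
eef_pos: [0.5869, -0.2479, 0.0482]
ee_rot: [-3.142, -0.009, -0.053]
wrist_force: [-3.5, 5.8, 18.3]
grip_width: 0.0004
```

Call:
step_arm([
  [0,0,-15],
  [0,-10,-45],
  [-15,-30,-80],
  [-15,-30,-80],
], gripper=[0,0,0,0], yaw=[0,0,0,0])

```text
clock: 7.55
eef_pos: [0.5748, -0.2164, 0.1342]
ee_rot: [3.14, -0.019, -0.05]
wrist_force: [-0.1, -1.1, 1.8]
grip_width: -0.0003
```

```bash
python3 - <<'E'
from h import *
p=imaging.read_camera("scene");q=imaging.read_camera("wrist"); save(p,"s6.png",(360,230,460,330),6);save(q,"w6.png"); np.savez("w6.npz",**q)
for t in ["clamp_foot","handle_end"]:
    print(t,[(np.round(b["bbox"]),round(b["confidence"],2)) for b in imaging.boxes_of(q,t)[:2]])
goto(.46,.0,.36,-.053)
E
```

```text
clamp_foot [(array([228., 178., 240., 181.]), 0.52)]
handle_end [(array([183., 202., 220., 212.]), 0.71), (array([273., 179., 393., 202.]), 0.63)]
t 7.75 pos [ 0.572  -0.2171  0.1268] rpy [-3.141 -0.007 -0.053] F [ 0.38  0.36 -0.05] w -0.0001 -> dp [-121.6 -211.  -234. ] yaw -0.0
```

View pics/s6.png

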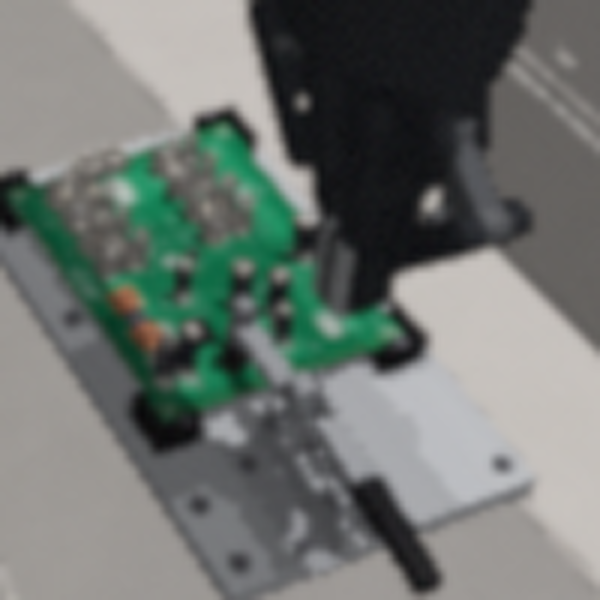

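View pics/w6.png

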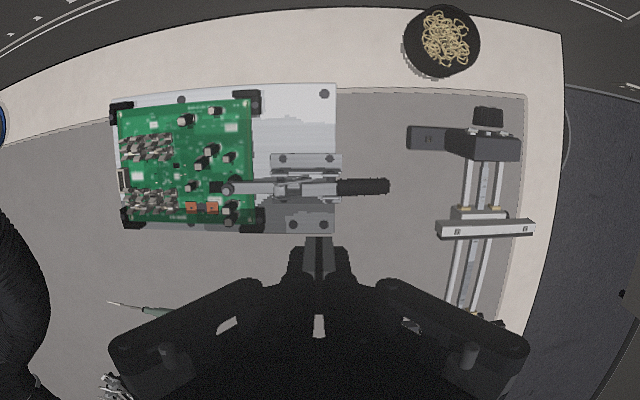

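The handle stays down after release, out to (388,186). The arm is down with its foot at (228,188) on the board's edge. The marks are at about (191,208) and (212,208).

```bash
python3 - <<'E'
from h import *
np.set_printoptions(precision=4,suppress=True)
b=np.load("w6.npz")
print("handle end",atz(b,388,186,.041,True),"foot",atz(b,228,188,.03,True))
im=b["pixels"][170:240,110:260]; cv2.imwrite("pics/w6c.png",cv2.resize(im,None,fx=5,fy=5,interpolation=cv2.INTER_CUBIC))
q=imaging.read_camera("top")
for z in (0,.3,.6,.8): print(z,atz(q,278,172,z))
p=imaging.read_camera("scene"); save(p,"s7.png",(200,0,460,220),3)
E
```

```text
handle end [ 0.5838 -0.2724  0.041 ] foot [ 0.5862 -0.1412  0.03  ]
0 [0.6678 0.2923 0.    ]
0.3 [0.589  0.2627 0.3   ]
0.6 [0.5101 0.2331 0.6   ]
0.8 [0.4576 0.2133 0.8   ]
```

View pics/w6c.png

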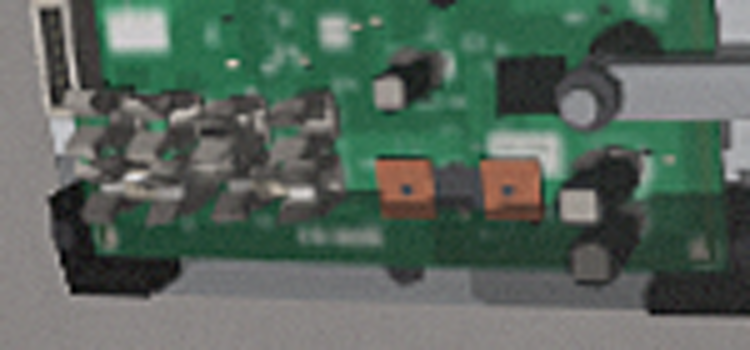

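View pics/s7.png

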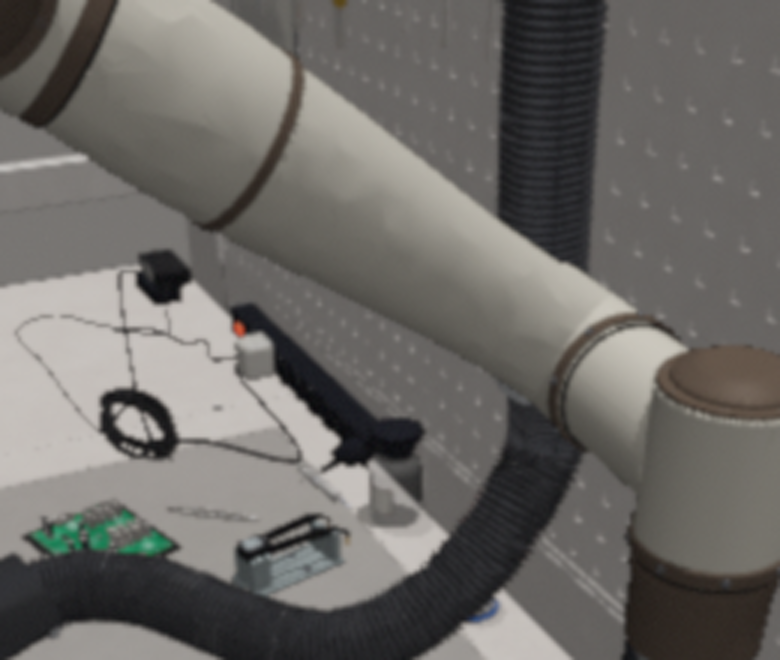

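Call:
step_arm([
  [-15,-10,-40],
  [-35,-25,-80],
  [-55,-45,-120],
  [-75,-75,-155],
  [-95,-110,-190],
  [-110,-145,-220],
  [-120,-180,-234],
  [-130,-215,-234],
  [-140,-250,-234],
  [-150,-290,-234],
], gripper=[0,0,0,0,0,0,0,0,0,0], yaw=[0,0,0,0,0,0,0,0,0,0])

```text
clock: 8.68
eef_pos: [0.4403, 0.0602, 0.359]
ee_rot: [-3.141, -0.007, -0.055]
wrist_force: [0.5, 0.1, 0.6]
grip_width: 0.0002
```

```bash
python3 - <<'E'
from h import *
goto(.39,.30,.33,.18);goto(.45,.35,.24,.18)
q=imaging.read_camera("top"); save(q,"t8.png"); q=imaging.read_camera("wrist"); save(q,"w8.png")
E
```

```text
t 8.68 pos [0.4403 0.0602 0.359 ] rpy [-3.141 -0.007 -0.055] F [0.53 0.08 0.61] w 0.0002 -> dp [ -63.6 -236.6   28.7] yaw -0.235
t 8.68 pos [0.4403 0.0602 0.359 ] rpy [-3.141 -0.007 -0.055] F [0.53 0.08 0.61] w 0.0002 -> dp [  -7.  -289.8  119.2] yaw -0.235
```

View pics/t8.png

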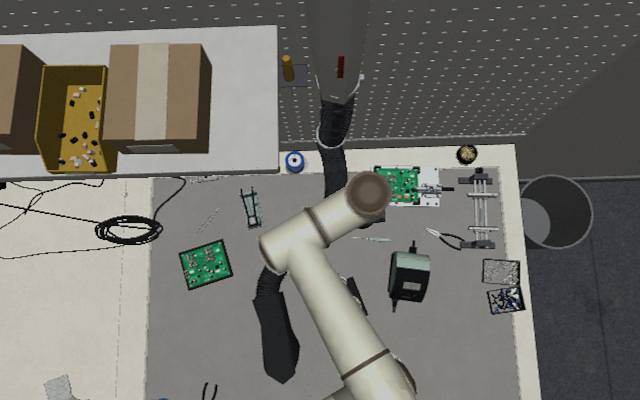

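View pics/w8.png

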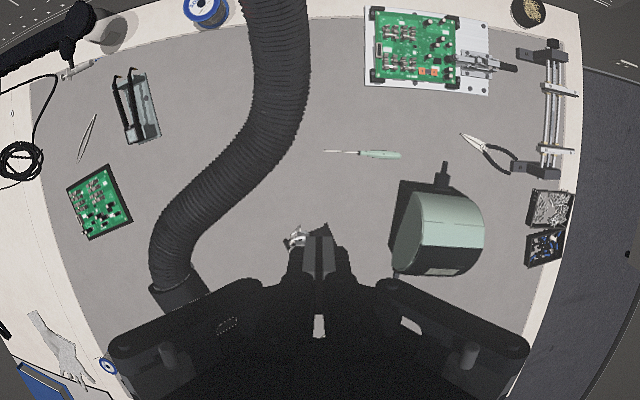

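```bash
python3 - <<'E'
from h import *
p=imaging.read_camera("scene")
for z in (.3,.4,.5,.6,.7): print(z,proj(p,[.572,-.217,.127+z]))
print(readout.sense()["joints"])
E
```

```text
0.3 (np.float64(441.09788053775316), np.float64(153.89273074540287))
0.4 (np.float64(453.03588507957693), np.float64(92.95047987527253))
0.5 (np.float64(467.7823950513434), np.float64(17.671105754597278))
0.6 (np.float64(486.4606146370421), np.float64(-77.67923020909882))
0.7 (np.float64(510.88481004082576), np.float64(-202.36216514883318))
[ 0.50785714 -0.00442167 -0.17241965  0.00265637 -1.39882776  1.01444921]
```

The wrist view shows stand and tweezers at (135,105), tips up, with the hose between. The high shelf is off to the upper left in the top view, so I stay low near it.

Call:
step_arm([
  [-10,-35,5],
  [-22,-75,10],
  [-35,-115,15],
  [-48,-155,20],
  [-60,-195,25],
  [-62,-230,30],
  [-50,-260,60],
  [-30,-280,95],
  [-15,-290,130],
  [-15,-290,130],
], gripper=[0,0,0,0,0,0,0,1,1,1], yaw=[0,0,-0.05,-0.1,-0.15,-0.2,-0.235,-0.235,-0.235,-0.235])

```text
clock: 9.67
eef_pos: [0.4399, 0.3496, 0.2175]
ee_rot: [3.13, 0.009, 0.184]
wrist_force: [0.5, -0.8, -0.7]
grip_width: 0.0357
```

```bash
python3 - <<'E'
from h import *
q=imaging.read_camera("wrist"); save(q,"w9.png"); np.savez("w9.npz",**q)
for t in ["tweezers_grip","tip_left","tip_right","stand"]:
    print(t,[(np.round(b["bbox"]),round(b["confidence"],2)) for b in imaging.boxes_of(q,t)[:2]])
goto(.48,.37,.15,.18)
im=q["pixels"][0:240,160:480]; cv2.imwrite("pics/w9c.png",cv2.resize(im,None,fx=2.5,fy=2.5,interpolation=cv2.INTER_CUBIC))
E
```

```text
tweezers_grip [(array([286.,   5., 328., 131.]), 0.8)]
tip_left []
tip_right [(array([155.,  53., 213., 116.]), 0.55)]
stand [(array([283.,  19., 334., 126.]), 0.79)]
t 9.92 pos [0.4409 0.3513 0.2294] rpy [-3.141 -0.007  0.186] F [-0.78  0.75  0.82] w 0.072 -> dp [ 41.3 -11.2  79.7] yaw 0.006
```

View pics/w9c.png

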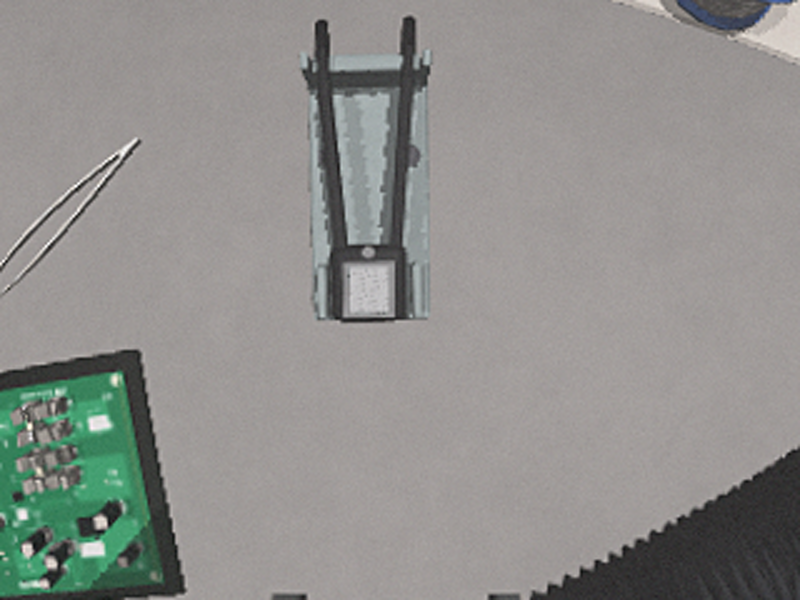

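Tweezers are seen centred, with tips at (321,25)/(409,22) in the crop and heel at (369,290). Their direction matches tool yaw to about 0.01 rad. I move closer for a second view.

Call:
step_arm([
  [15,-4,20],
  [30,-6,40],
  [45,-10,60],
  [45,-10,60],
  [45,-10,60],
], gripper=[1,1,1,1,1], yaw=[0,0,0,0,0])

```text
clock: 10.33
eef_pos: [0.484, 0.3691, 0.1708]
ee_rot: [-3.141, -0.008, 0.185]
wrist_force: [-0.2, 0.5, 1.0]
grip_width: 0.0854
```

```bash
python3 - <<'E'
from h import *
q=imaging.read_camera("wrist"); save(q,"w10.png"); np.savez("w10.npz",**q)
goto(.48,.37,.15,.18)
im=q["pixels"][0:240,160:480]; cv2.imwrite("pics/w10c.png",cv2.resize(im,None,fx=2.5,fy=2.5,interpolation=cv2.INTER_CUBIC))
E
```

```text
t 10.38 pos [0.4841 0.3695 0.1719] rpy [-3.14  -0.01   0.186] F [ 1.16 -0.6   0.92] w 0.0858 -> dp [-4.1 -1.2 21.8] yaw 0.006
```

View pics/w10c.png

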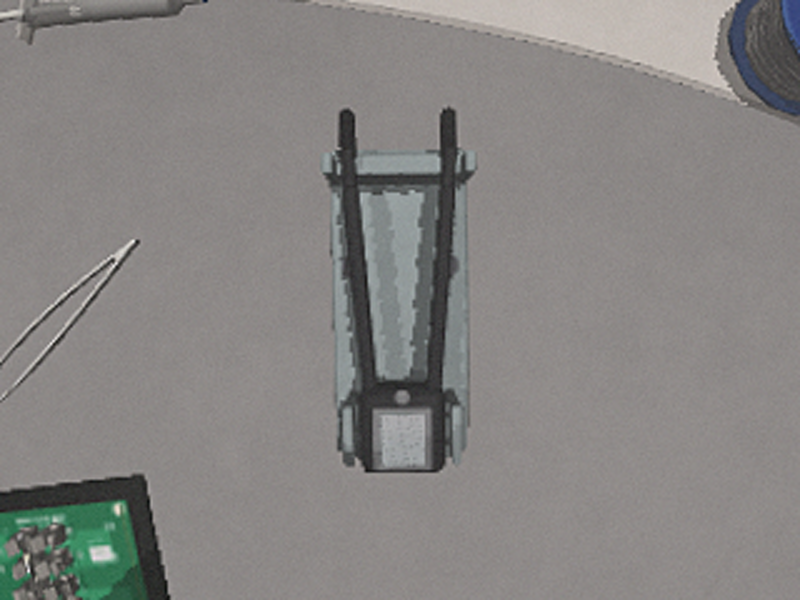

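```bash
python3 - <<'E'
from h import *
np.set_printoptions(precision=4,suppress=True)
a=np.load("w9.npz");b=np.load("w10.npz")
f=lambda c:(160+c[0]/2.5,c[1]/2.5)
for n,u,v in [("screw",(368,252),(402,397)),("heelend",(369,321),(404,471)),("tipL",(321,22),(347,112)),("tipR",(409,19),(448,112)),("saddleTL",(303,54),(323,153)),("saddleTR",(431,52),(475,152)),("armL",(346,245),(373,382)),("armR",(397,245),(431,380))]:
    x,e=tri([ray(a,*f(u),True),ray(b,*f(v),True)])
    print(n,x,np.round(e[0],4),"z.055",atz(a,*f(u),.055,True),atz(b,*f(v),.055,True))
E
```

```text
screw [0.5131 0.3725 0.0564] 0.0002 z.055 [0.5131 0.3724 0.055 ] [0.5128 0.3726 0.055 ]
heelend [0.4861 0.367  0.05  ] 0.0002 z.055 [0.4865 0.3672 0.055 ] [0.4875 0.3671 0.055 ]
tipL [0.6086 0.4104 0.033 ] 0.0001 z.055 [0.602  0.4075 0.055 ] [0.6043 0.4081 0.055 ]
tipR [0.6143 0.3748 0.0382] 0.0003 z.055 [0.6091 0.3741 0.055 ] [0.6105 0.3755 0.055 ]
saddleTL [0.5915 0.4148 0.0386] 0.0005 z.055 [0.5876 0.4118 0.055 ] [0.5891 0.4133 0.055 ]
saddleTR [0.6017 0.3631 0.0376] 0.0 z.055 [0.5969 0.3632 0.055 ] [0.5987 0.3643 0.055 ]
armL [0.5143 0.3826 0.0416] 0.0006 z.055 [0.5144 0.3813 0.055 ] [0.516  0.3831 0.055 ]
armR [0.518  0.3622 0.0356] 0.0006 z.055 [0.5178 0.3619 0.055 ] [0.5203 0.3641 0.055 ]
```

```bash
python3 -c "
from h import *
goto(.558,.381,.11,.192); goto(.558,.381,.031,.192)"
```

```text
t 10.38 pos [0.4841 0.3695 0.1719] rpy [-3.14  -0.01   0.186] F [ 1.16 -0.6   0.92] w 0.0858 -> dp [74.2  2.5 62.6] yaw -0.006
t 10.38 pos [0.4841 0.3695 0.1719] rpy [-3.14  -0.01   0.186] F [ 1.16 -0.6   0.92] w 0.0858 -> dp [ 73.4   2.6 141.6] yaw -0.006
```

Call:
step_arm([
  [25,1,20],
  [55,2,42],
  [74,2.5,62],
  [74,2.5,62],
  [74,2.5,62],
], gripper=[0.8,0.8,0.8,0.8,0.8], yaw=[-0.006,-0.006,-0.006,-0.006,-0.006], newtons=30)

```text
clock: 10.8
eef_pos: [0.5581, 0.3806, 0.1112]
ee_rot: [-3.14, -0.01, 0.191]
wrist_force: [-0.6, 0.6, -0.5]
grip_width: 0.0684
```

```bash
python3 - <<'E'
from h import *
q=imaging.read_camera("wrist"); save(q,"w11.png",(140,80,500,350),2.2); np.savez("w11.npz",**q)
goto(.558,.381,.031,.192)
p=imaging.read_camera("scene"); save(p,"s11.png",(240,120,340,220),6)
E
```

```text
t 10.85 pos [0.558  0.3811 0.1125] rpy [-3.139 -0.012  0.192] F [-0.4  -0.92  1.03] w 0.0681 -> dp [-0.9  0.3 81.5] yaw -0.0
```

View pics/w11.png

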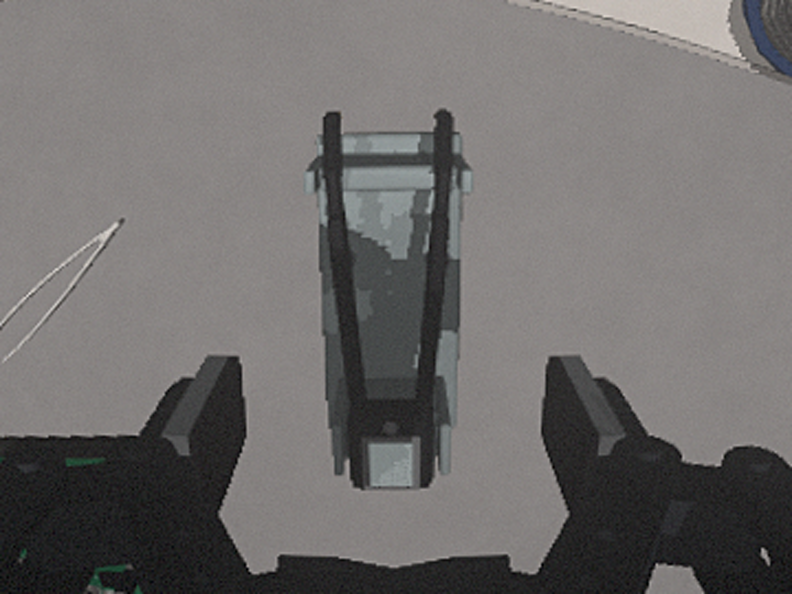

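View pics/s11.png

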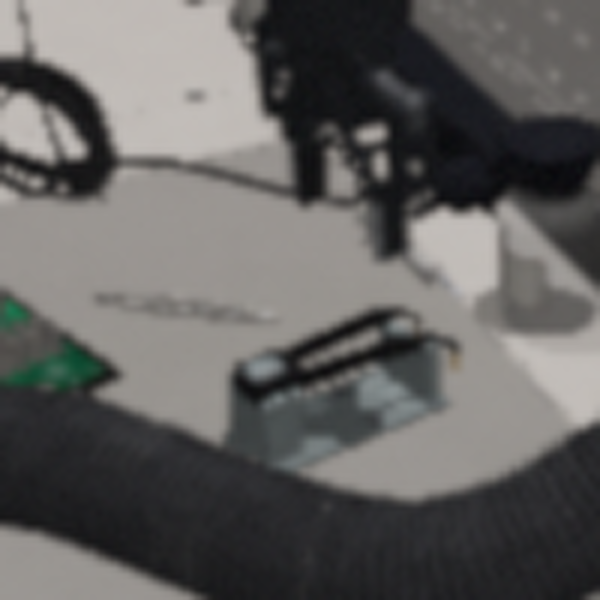

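```bash
python3 - <<'E'
from h import *
np.set_printoptions(precision=4,suppress=True)
a=np.load("w10.npz");b=np.load("w11.npz")
f=lambda c:(160+c[0]/2.5,c[1]/2.5)
g=lambda c:(140+c[0]/2.2,80+c[1]/2.2)
for n,u,v in [("screw",(402,397),(390,427)),("tipL",(347,112),(333,115)),("tipR",(448,112),(443,113)),("sadFL",(323,153),(321,134)),("heelTop",(404,470),(392,488))]:
    x,e=tri([ray(a,*f(u),True),ray(b,*g(v),True)])
    print(n,x,np.round(e[0],4),"z.055",atz(b,*g(v),.055,True), "z.05",atz(b,*g(v),.05,True))
E
```

```text
screw [0.513  0.3728 0.0563] 0.0002 z.055 [0.5122 0.3729 0.055 ] z.05 [0.5093 0.3723 0.05  ]
tipL [0.6081 0.41   0.0354] 0.0001 z.055 [0.6099 0.4086 0.055 ] z.05 [0.6095 0.4089 0.05  ]
tipR [0.6153 0.3751 0.0326] 0.0001 z.055 [0.6165 0.3771 0.055 ] z.05 [0.6163 0.3767 0.05  ]
sadFL [0.5968 0.4178 0.0001] 0.0021 z.055 [0.6038 0.411  0.055 ] z.05 [0.6031 0.4115 0.05  ]
heelTop [0.4881 0.3674 0.0561] 0.0001 z.055 [0.4873 0.3674 0.055 ] z.05 [0.4838 0.3667 0.05  ]
```

Fingers straddle the tweezers: pads at (243,400)/(545,400), tweezers centreline at about 390. Refined grip point is about (0.561, 0.382), yaw 0.20. Descend.

```bash
python3 -c "
from h import *
goto(.561,.382,.031,.20)"
```

```text
t 10.9 pos [0.5579 0.3814 0.1132] rpy [-3.138 -0.013  0.192] F [ 0.78 -0.04 -0.08] w 0.0682 -> dp [ 2.1  0.3 82.3] yaw -0.008
```

Call:
step_arm([
  [1,0.3,20],
  [1.5,0,40],
  [2,0,58],
  [2,0,70],
  [2.2,0,78],
  [2.2,0,81.5],
  [2.2,0,81.5],
], gripper=[0.8,0.8,0.75,0.75,0.75,0.75,0.75], yaw=[-0.008,-0.008,-0.008,-0.008,-0.008,-0.008,-0.008])

```text
clock: 11.48
eef_pos: [0.5609, 0.3826, 0.0322]
ee_rot: [-3.138, -0.013, 0.201]
wrist_force: [0.7, -0.1, 0.1]
grip_width: 0.064
```

```bash
python3 - <<'E'
from h import *
q=imaging.read_camera("wrist"); save(q,"w12.png",(160,100,480,340),2.3); np.savez("w12.npz",**q)
goto(.561,.382,.031,.20)
E
```

```text
t 11.53 pos [0.5613 0.3828 0.0327] rpy [-3.138 -0.014  0.201] F [-0.56 -0.28  0.33] w 0.0641 -> dp [-0.4  0.7  1.7] yaw 0.001
```

View pics/w12.png

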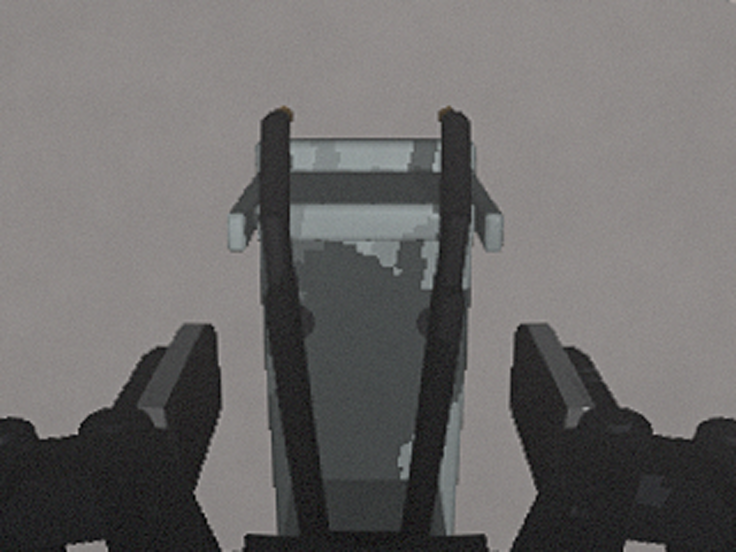

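Pads (217/512) are centred on the tweezers arms (mid at 365). Close in stages to 26 mm.

Call:
step_arm([
  [0,0.3,1],
  [0,0.3,1],
  [0,0.3,1],
  [0,0.3,1],
  [0,0.3,1],
  [0,0.3,1],
  [0,0.3,1],
  [0,0.3,1],
  [0,0.3,1],
], gripper=[0.55,0.45,0.4,0.36,0.33,0.31,0.31,0.31,0.31], yaw=[0,0,0,0,0,0,0,0,0])

```text
clock: 12.28
eef_pos: [0.5623, 0.3832, 0.0336]
ee_rot: [-3.136, -0.017, 0.202]
wrist_force: [-0.6, -0.1, 6.1]
grip_width: 0.0265
```

```bash
python3 - <<'E'
from h import *
q=imaging.read_camera("wrist"); save(q,"w13.png",(160,100,480,340),2.3); np.savez("w13.npz",**q)
goto(.561,.382,.031,.20)
E
```

```text
t 12.33 pos [0.5623 0.3832 0.0336] rpy [-3.136 -0.017  0.202] F [-0.53 -1.21  4.16] w 0.0264 -> dp [-1.6  1.   2.6] yaw 0.002
```

View pics/w13.png

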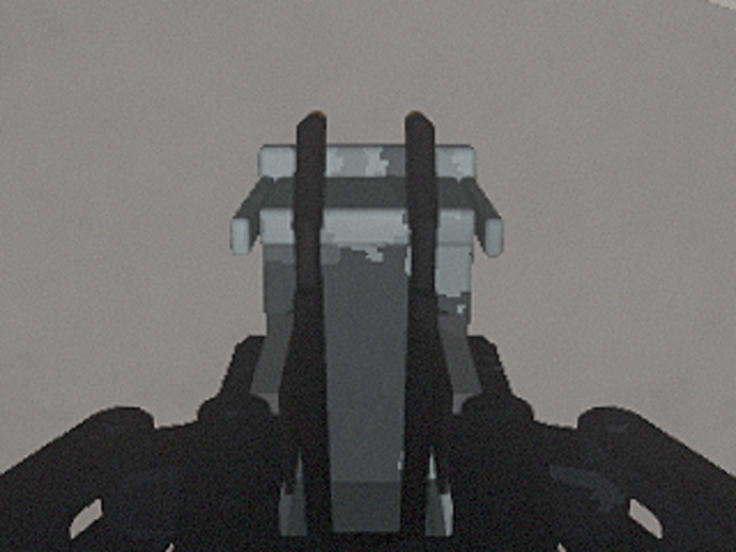

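Both arms are squeezed evenly (tips at 312 and 420), with grip width 26.4 mm. Lift.

Call:
step_arm([
  [0,0,-5],
  [0,0,-12],
  [0,0,-22],
  [0,0,-34],
  [0,0,-46],
  [0,0,-58],
  [0,0,-65],
  [0,0,-65],
], gripper=[0.305,0.305,0.305,0.305,0.305,0.305,0.305,0.305], yaw=[0,0,0,0,0,0,0,0])

```text
clock: 13.0
eef_pos: [0.5623, 0.3836, 0.1016]
ee_rot: [-3.134, -0.021, 0.202]
wrist_force: [-0.3, 0.2, -1.5]
grip_width: 0.026
```

```bash
python3 - <<'E'
from h import *
q=imaging.read_camera("wrist"); save(q,"w14.png",(160,100,480,340),2.3); np.savez("w14.npz",**q)
goto(.45,.35,.20,-.055)
p=imaging.read_camera("scene"); save(p,"s14.png",(240,120,340,220),6)
E
```

```text
t 13.05 pos [0.5617 0.3832 0.1002] rpy [-3.135 -0.019  0.202] F [ 0.04 -0.33 -1.75] w 0.026 -> dp [-114.2    9.4 -102.1] yaw 0.257
```

View pics/w14.png

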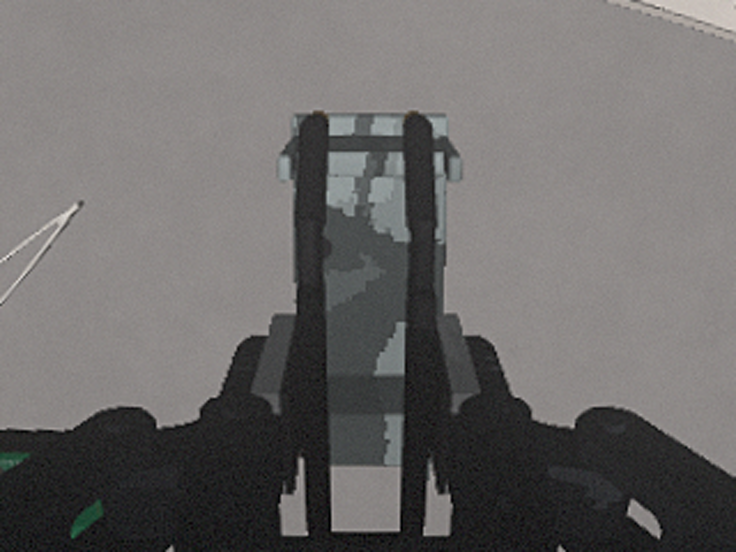

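View pics/s14.png

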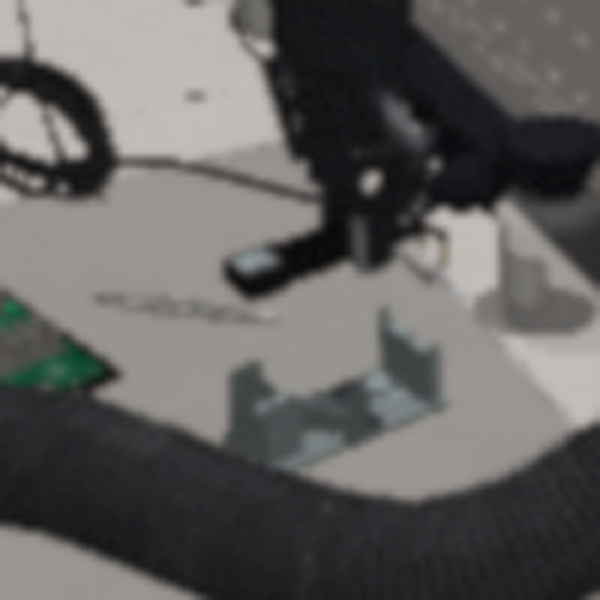

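Tweezers are lifted clear, level and symmetric (tips at 316/418). Now retreat low, then cross the hose.

Call:
step_arm([
  [-15,1,-10],
  [-40,2,-30],
  [-70,5,-60],
  [-100,10,-90],
  [-125,12,-120],
  [-145,14,-150],
  [-160,15,-185],
  [-170,15,-220],
  [-175,15,-245],
  [-175,15,-250],
], gripper=[0.305,0.305,0.305,0.305,0.305,0.305,0.305,0.305,0.305,0.305], yaw=[0,0,0,0,0,0,0,0,0,0])

```text
clock: 13.93
eef_pos: [0.3891, 0.3314, 0.3512]
ee_rot: [-3.13, -0.025, 0.203]
wrist_force: [0.4, 0.3, 0.3]
grip_width: 0.0262
```

```bash
python3 - <<'E'
from h import *
goto(.42,.1,.36,.07); goto(.45,-.05,.34,-.055); 
q=imaging.read_camera("wrist"); save(q,"w15.png")
E
```

```text
t 13.93 pos [0.3891 0.3314 0.3512] rpy [-3.13  -0.025  0.203] F [0.42 0.29 0.33] w 0.0262 -> dp [-16.1 232.8 -11.9] yaw 0.133
t 13.93 pos [0.3891 0.3314 0.3512] rpy [-3.13  -0.025  0.203] F [0.42 0.29 0.33] w 0.0262 -> dp [-17.4 386.    6.3] yaw 0.258
```

View pics/w15.png

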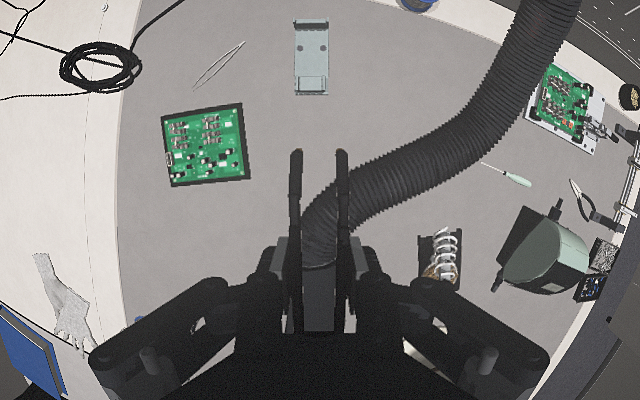

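Call:
step_arm([
  [-2,20,-3],
  [-5,55,-6],
  [-8,95,-8],
  [-12,135,-10],
  [-14,175,-11],
  [-16,215,-12],
  [-17,255,-10],
  [-17,295,-5],
  [-17,335,0],
  [-17,370,5],
], gripper=[0.305,0.305,0.305,0.305,0.305,0.305,0.305,0.305,0.305,0.305], yaw=[0,0.03,0.06,0.09,0.12,0.15,0.18,0.21,0.24,0.258])

```text
clock: 14.82
eef_pos: [0.4462, -0.0367, 0.3377]
ee_rot: [-3.126, -0.015, -0.058]
wrist_force: [0.7, 0.7, -1.3]
grip_width: 0.0267
```

```bash
python3 - <<'E'
from h import *
s=.0485
goto(.568-.0485-.02,-.113,.14,-.055)
E
```

```text
t 14.82 pos [ 0.4462 -0.0367  0.3377] rpy [-3.126 -0.015 -0.058] F [ 0.73  0.67 -1.25] w 0.0267 -> dp [ 54.7  76.1 197.5] yaw -0.003
```

```bash
python3 - <<'E'
from h import *
np.set_printoptions(precision=3,suppress=True)
q=imaging.read_camera("top")
for c in [(392,252),(430,256),(413,242),(388,298)]: print(c,atz(q,*c,.0),atz(q,*c,.1))
E
```

```text
(392, 252) [ 0.392 -0.071  0.   ] [ 0.383 -0.058  0.1  ]
(430, 256) [ 0.376 -0.191  0.   ] [ 0.368 -0.17   0.1  ]
(413, 242) [ 0.422 -0.14   0.   ] [ 0.411 -0.122  0.1  ]
(388, 298) [ 0.248 -0.05   0.   ] [ 0.248 -0.039  0.1  ]
```

Call:
step_arm([
  [8,10,20],
  [18,25,50],
  [30,45,85],
  [42,60,120],
  [50,70,150],
  [55,75,175],
  [55,75,190],
  [55,75,190],
], gripper=[0.305,0.305,0.305,0.305,0.305,0.305,0.305,0.305], yaw=[0,0,0,0,0,0,0,0])

```text
clock: 15.53
eef_pos: [0.4948, -0.1173, 0.1398]
ee_rot: [-3.129, 0.002, -0.066]
wrist_force: [-1.4, -0.3, -1.3]
grip_width: 0.0262
```

```bash
python3 - <<'E'
from h import *
q=imaging.read_camera("wrist"); save(q,"w16.png",(160,80,480,320),2.3); np.savez("w16.npz",**q)
goto(.5197,-.1093,.09,-.055)
E
```

```text
t 15.58 pos [ 0.4965 -0.1171  0.1425] rpy [-3.13e+00 -3.00e-03 -6.50e-02] F [ 0.08 -0.24 -0.6 ] w 0.0263 -> dp [22.5 -8.7 52.7] yaw -0.01
```

View pics/w16.png

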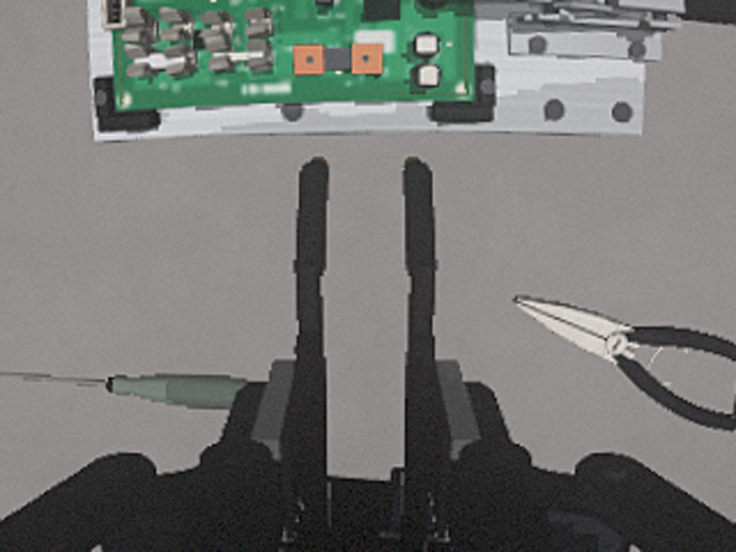

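Marks are at crop (309,59) and (367,59), and the pin tips are just visible as brass dots at about (322,158) and (409,158). Check the predicted tips against these.

```bash
python3 - <<'E'
from h import *
np.set_printoptions(precision=4,suppress=True)
q=np.load("w16.npz"); s=readout.sense(); r=R.from_euler('xyz',s["ee_rot"])
im=q["pixels"].copy()
im=im[130:170,270:370]; sc=8
big=cv2.resize(im,None,fx=sc,fy=sc,interpolation=cv2.INTER_CUBIC)
for lat in (-.0095,.0105):
  for dz,col in ((.0206,(0,0,255)),(.0,(255,255,0))):
    X=s["eef_pos"]+r.apply([.0485,lat,dz]); u,v=proj(q,X,True); print(X,u,v)
    cv2.circle(big,(int((u-270)*sc),int((v-130)*sc)),4,col,1)
cv2.imwrite("pics/w16t.png",big)
for c in [(309,59),(367,59)]: print("mark",atz(q,160+c[0]/2.3,80+c[1]/2.3,.0245,True))
b=np.load("w6.npz")
for c in [(191.4,208),(211.6,208.2)]: print("mark w6",atz(b,*c,.0245,True))
for n,u,v in [("L",(191.4,208),(160+309/2.3,80+59/2.3)),("R",(211.6,208.2),(160+367/2.3,80+59/2.3))]: print(tri([ray(b,*u,True),ray(q,*v,True)]))
E
```

```text
[ 0.5456 -0.1106  0.1222] 299.67445935297616 148.91750512044507
[ 0.5455 -0.1108  0.1428] 297.03396176027303 155.3777263462094
[ 0.5443 -0.1305  0.1219] 338.10025579579593 148.84378431709175
[ 0.5442 -0.1307  0.1425] 340.9372964721239 155.29326650450022
mark [ 0.5688 -0.101   0.0245]
mark [ 0.5673 -0.1216  0.0245]
mark w6 [ 0.5685 -0.1016  0.0245]
mark w6 [ 0.5674 -0.1215  0.0245]
(array([ 0.5685, -0.1011,  0.0239]), [np.float64(0.00033793680465880367), np.float64(0.0003379368046587577)])
(array([ 0.5674, -0.1216,  0.0245]), [np.float64(0.00011324767577322694), np.float64(0.00011324767577321253)])
```

View pics/w16t.png

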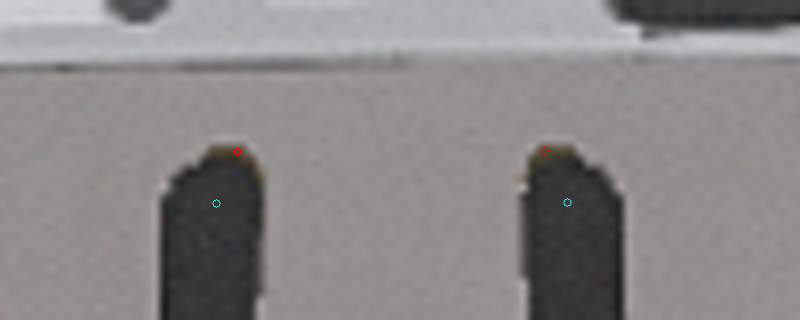

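Predicted tips match the visible pin dots well. Marks measured from two views are (0.5686,-0.1012) and (0.5674,-0.1216). Descend to a hover.

```bash
python3 -c "
from h import *
goto(.5196,-.1079,.066,-.058)"
```

```text
t 15.58 pos [ 0.4965 -0.1171  0.1425] rpy [-3.13e+00 -3.00e-03 -6.50e-02] F [ 0.08 -0.24 -0.6 ] w 0.0263 -> dp [22.3 -9.8 76.7] yaw -0.007
```

Call:
step_arm([
  [8,-4,15],
  [18,-8,35],
  [22,-10,55],
  [22.3,-9.8,70],
  [22.3,-9.8,76],
  [22.3,-9.8,76],
], gripper=[0.302,0.3,0.3,0.3,0.3,0.3], yaw=[-0.007,-0.007,-0.007,-0.007,-0.007,-0.007])

```text
clock: 16.08
eef_pos: [0.5189, -0.1078, 0.0659]
ee_rot: [-3.13, -0.001, -0.057]
wrist_force: [-1.0, 0.3, -0.6]
grip_width: 0.0259
```

```bash
cat > chk.py <<'E'
from h import *
import sys
np.set_printoptions(precision=4,suppress=True)
n=sys.argv[1]
q=imaging.read_camera("wrist"); np.savez(n+".npz",**q); s=readout.sense(); r=R.from_euler('xyz',s["ee_rot"])
x0,y0,sc=260,110,6
big=cv2.resize(q["pixels"][y0:y0+80,x0:x0+130],None,fx=sc,fy=sc,interpolation=cv2.INTER_CUBIC)
def mk(X,c):
    u,v=proj(q,X,True); cv2.circle(big,(int((u-x0)*sc+sc/2),int((v-y0)*sc+sc/2)),3,c,1)
for lat in (-.0095,.0109):
    X=s["eef_pos"]+r.apply([.0485,lat,.0206]); print("tip",X); mk(X,(0,0,255))
for X in ([.5686,-.1012,.0245],[.5674,-.1216,.0245]): mk(X,(255,255,0))
cv2.imwrite("pics/"+n+"c.png",big)
goto(.5196,-.1079,.0425,-.058)
E
python3 chk.py w17
```

```text
tip [ 0.5688 -0.1009  0.0467]
tip [ 0.5676 -0.1213  0.0465]
t 16.13 pos [ 0.5198 -0.1078  0.067 ] rpy [-3.13  -0.003 -0.057] F [ 0.11 -0.08 -1.61] w 0.0258 -> dp [-0.2  0.3 24.5] yaw 0.001
```

View pics/w17c.png

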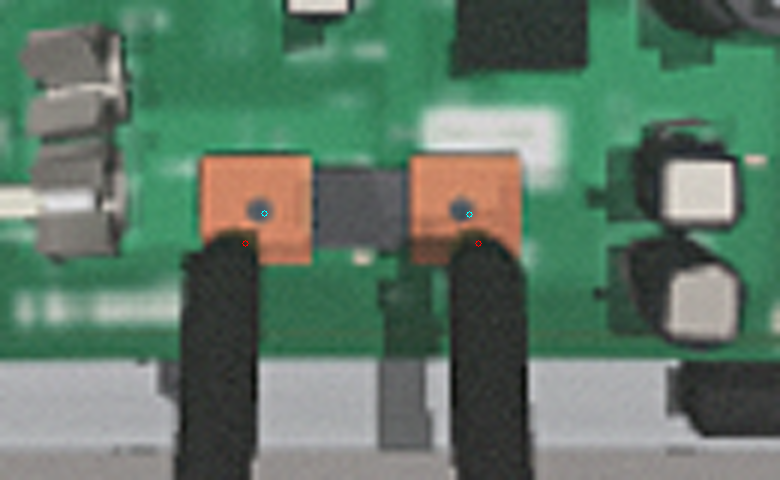

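Pin ends line up just in front of and above the marks (260,210)/(462,210) in this perspective, as predicted. Next I sample force and pose noise at hover, so contact can be sensed by averaging.

```bash
cat > favg.py <<'E'
from h import *
import sys
n=int(sys.argv[1]);A=[];Z=[];E=[];T=[]
for i in range(n):
    imaging.read_camera("top"); s=readout.sense(); A.append(s["wrist_force"]);Z.append(s["eef_pos"]);E.append(s["ee_rot"]);T.append(s["torque"])
A=np.array(A);Z=np.array(Z)
print("F",A.mean(0).round(3),"std",A.std(0).round(2),"T",np.mean(T,0).round(4),np.std(T,0).round(3));print("pos",Z.mean(0).round(5),"std",Z.std(0).round(5),"first/last",Z[0].round(4),Z[-1].round(4));print(np.mean(E,0).round(4), s["grip_width"],s["clock"])
E
python3 favg.py 20
```

```text
F [-0.098  0.182 -0.896] std [0.57 0.43 0.66] T [-0.0288 -0.0045  0.007 ] [0.026 0.023 0.035]
pos [ 0.51989 -0.10795  0.06719] std [3.3e-04 2.0e-05 5.7e-04] first/last [ 0.5203 -0.1079  0.0677] [ 0.5196 -0.1079  0.0667]
[-3.1298 -0.0042 -0.0575] 0.025872398679000774 17.1333
```

```bash
python3 - <<'E'
from h import *
Z=[]
for i in range(16):
    imaging.read_camera("top"); s=readout.sense(); Z.append([s["clock"],s["eef_pos"][0]*1e3,s["eef_pos"][2]*1e3,s["ee_rot"][1],s["qd"][1],s["qd"][2],s["qd"][4],s["wrist_force"][2]])
np.set_printoptions(precision=4,suppress=True,linewidth=150);print(np.array(Z))
E
```

```text
[[ 17.1833 519.6345  66.6572  -0.0032   0.0009  -0.0017  -0.0001  -0.7281]
 [ 17.2333 519.618   66.6526  -0.0032   0.0005  -0.0003  -0.0002  -1.2596]
 [ 17.2833 519.6194  66.6725  -0.0033  -0.0003  -0.0007  -0.0008  -0.6822]
 [ 17.3333 519.6331  66.6898  -0.0033   0.0012  -0.0005  -0.0014  -1.1578]
 [ 17.3833 519.6044  66.6731  -0.0032  -0.0009  -0.0002   0.002   -1.3739]
 [ 17.4333 519.6455  66.6949  -0.0034  -0.0008  -0.0009  -0.      -1.0711]
 [ 17.4833 519.6384  66.6855  -0.0033  -0.0012  -0.0008   0.0014  -1.7502]
 [ 17.5333 519.6201  66.6833  -0.0033  -0.0014   0.0008   0.0003  -1.5484]
 [ 17.5833 519.6306  66.6839  -0.0033  -0.0005  -0.0012   0.0004  -1.789 ]
 [ 17.6333 519.6193  66.6901  -0.0033   0.       0.       0.0003  -0.979 ]
 [ 17.6833 519.6282  66.6852  -0.0033  -0.0001  -0.0021   0.0015  -1.0916]
 [ 17.7333 519.6261  66.6857  -0.0033  -0.0008   0.0013   0.0003  -0.8183]
 [ 17.7833 519.6426  66.6874  -0.0033  -0.0002  -0.0008   0.0002  -0.5055]
 [ 17.8333 519.6206  66.6804  -0.0033   0.0003   0.0013  -0.0006  -0.4461]
 [ 17.8833 519.6478  66.6804  -0.0033   0.0001   0.0012  -0.0016  -1.4764]
 [ 17.9333 519.6144  66.6751  -0.0033  -0.0015   0.0002   0.0009  -0.3045]]
```

Call:
step_arm([
  [0,0.2,3],
  [0,0.2,6],
  [0,0.2,9],
  [0,0.2,12],
  [0,0.2,15],
  [0,0.2,17],
  [0,0.2,19],
  [0,0.2,20.5],
  [0,0.2,21.5],
  [0,0.2,22.4],
], gripper=[0.3,0.3,0.3,0.3,0.3,0.3,0.3,0.3,0.3,0.3], yaw=[0,0,0,0,0,0,0,0,0,0])

```text
clock: 18.77
eef_pos: [0.5197, -0.1079, 0.0443]
ee_rot: [-3.13, -0.003, -0.057]
wrist_force: [-0.5, -0.5, -0.0]
grip_width: 0.0259
```

```bash
python3 favg.py 10; python3 favg.py 20; python3 chk.py w18; python3 -c "
from h import *
p=imaging.read_camera('scene'); save(p,'s18.png',(350,220,450,320),6)"
```

```text
F [-0.491  0.281 -0.317] std [0.25 0.41 0.52] T [-0.0306  0.0612 -0.0028] [0.036 0.036 0.023]
pos [ 0.51972 -0.10789  0.04436] std [3.e-05 1.e-05 8.e-05] first/last [ 0.5196 -0.1079  0.0441] [ 0.5197 -0.1079  0.0443]
[-3.1298 -0.0034 -0.0575] 0.025636384882878806 19.2667
F [-0.231 -0.082 -0.222] std [0.61 0.39 0.48] T [-0.0476  0.0595  0.0024] [0.022 0.021 0.028]
pos [ 0.51971 -0.10789  0.04429] std [2.e-05 1.e-05 2.e-05] first/last [ 0.5197 -0.1079  0.0443] [ 0.5197 -0.1079  0.0443]
[-3.1299 -0.0033 -0.0575] 0.025629057026028437 20.2667
tip [ 0.5688 -0.101   0.024 ]
tip [ 0.5676 -0.1213  0.0237]
t 20.32 pos [ 0.5197 -0.1079  0.0443] rpy [-3.13  -0.003 -0.058] F [-0.82  0.25 -0.17] w 0.0259 -> dp [-0.1  0.   1.8] yaw 0.0
```

View pics/w18c.png

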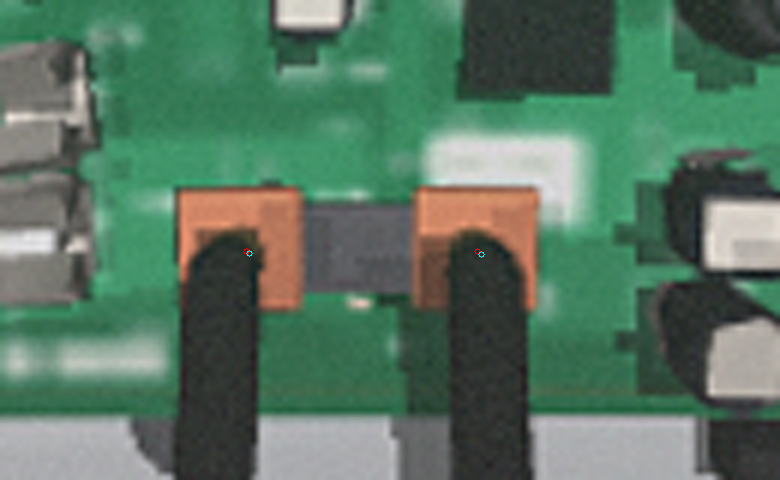

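View pics/s18.png

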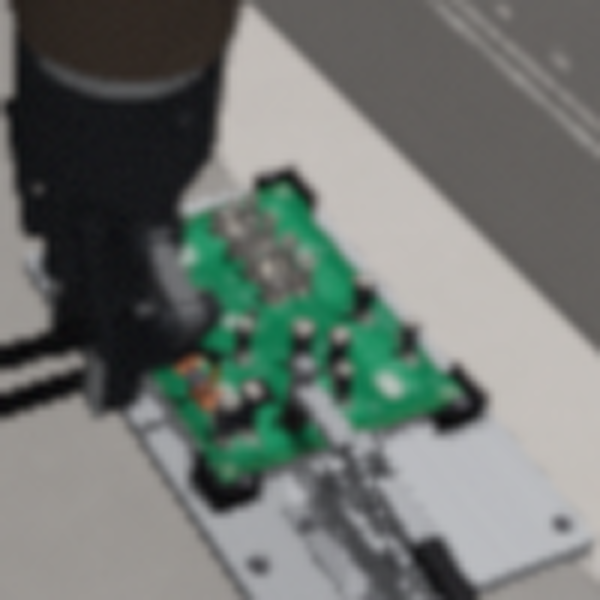

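Pins sit over the marks, and the force rose by about 0.75 N, so there is contact. To find the compression, I bracket the contact onset by lifting slightly.

Call:
step_arm([
  [0,0,-1],
  [0,0,-1],
], gripper=[0.3,0.3], yaw=[0,0])

```text
clock: 20.53
eef_pos: [0.5198, -0.1079, 0.0454]
ee_rot: [-3.13, -0.004, -0.057]
wrist_force: [-0.4, -1.4, -0.3]
grip_width: 0.0256
```

```bash
python3 favg.py 4 >/dev/null; python3 favg.py 30
```

```text
F [-0.228  0.143 -0.238] std [0.45 0.51 0.41] T [-0.0419 -0.0497 -0.0151] [0.03  0.037 0.031]
pos [ 0.51975 -0.1079   0.0453 ] std [2.e-05 1.e-05 1.e-05] first/last [ 0.5198 -0.1079  0.0453] [ 0.5197 -0.1079  0.0453]
[-3.1298 -0.0034 -0.0575] 0.02586393005737767 22.2333
```

Call:
step_arm([
  [0,0,-1],
  [0,0,-1],
], gripper=[0.3,0.3], yaw=[0,0])

```text
clock: 22.4
eef_pos: [0.5196, -0.1079, 0.0463]
ee_rot: [-3.13, -0.003, -0.057]
wrist_force: [0.3, 0.4, -0.8]
grip_width: 0.0259
```

```bash
python3 favg.py 4 >/dev/null; python3 favg.py 30
```

```text
F [ 0.097 -0.016 -0.736] std [0.33 0.41 0.54] T [-0.0366 -0.0089 -0.0072] [0.03  0.027 0.03 ]
pos [ 0.51971 -0.10791  0.04628] std [3.e-05 1.e-05 2.e-05] first/last [ 0.5196 -0.1079  0.0462] [ 0.5197 -0.1079  0.0463]
[-3.1299 -0.0033 -0.0575] 0.026077292045753722 24.1
```

Call:
step_arm([
  [0,0,-1.5],
  [0,0,-1.5],
], gripper=[0.3,0.3], yaw=[0,0])

```text
clock: 24.27
eef_pos: [0.5199, -0.1079, 0.0481]
ee_rot: [-3.13, -0.004, -0.057]
wrist_force: [-0.1, 0.6, -2.3]
grip_width: 0.026
```

```bash
python3 favg.py 4 >/dev/null; python3 favg.py 30
```

```text
F [-0.036 -0.02  -0.832] std [0.46 0.41 0.46] T [-0.0263  0.0069  0.0023] [0.023 0.032 0.035]
pos [ 0.51971 -0.10793  0.04779] std [2.e-05 1.e-05 1.e-05] first/last [ 0.5197 -0.1079  0.0478] [ 0.5197 -0.1079  0.0478]
[-3.1298 -0.0033 -0.0575] 0.025315908656652893 25.9667
```

Call:
step_arm([
  [0,0,1],
  [0,0,2],
  [0,0,2],
], gripper=[0.3,0.3,0.3], yaw=[0,0,0])

```text
clock: 26.22
eef_pos: [0.5197, -0.1079, 0.0456]
ee_rot: [-3.13, -0.003, -0.058]
wrist_force: [0.3, 0.0, -1.1]
grip_width: 0.0256
```

```bash
python3 favg.py 4 >/dev/null; python3 favg.py 30
```

```text
F [ 0.095 -0.087 -0.845] std [0.51 0.57 0.6 ] T [-0.041   0.0054 -0.0082] [0.027 0.027 0.028]
pos [ 0.51972 -0.1079   0.0458 ] std [2.e-05 1.e-05 1.e-05] first/last [ 0.5197 -0.1079  0.0458] [ 0.5197 -0.1079  0.0458]
[-3.1298 -0.0033 -0.0575] 0.02576771628207229 27.9167
```

Contact onset lies between TCP z 45.3 mm (loaded) and 45.8 mm (free), which matches the geometric estimate of 45.7. I set 2 mm compression at z = 43.5 mm.

Call:
step_arm([
  [0,0,0.7],
  [0,0,1.4],
  [0,0,2],
  [0,0,2.3],
  [0,0,2.3],
  [0,0,2.3],
], gripper=[0.3,0.3,0.3,0.3,0.3,0.3], yaw=[0,0,0,0,0,0])

```text
clock: 28.42
eef_pos: [0.5198, -0.1079, 0.0435]
ee_rot: [-3.13, -0.003, -0.057]
wrist_force: [0.3, 0.1, -0.2]
grip_width: 0.0258
```

```bash
python3 favg.py 30; python3 chk.py w19; python3 -c "
from h import *
p=imaging.read_camera('wrist'); save(p,'w19.png',(140,60,500,330),2.2)"
```

```text
F [-0.273 -0.012 -0.053] std [0.46 0.5  0.48] T [-0.0344  0.0029 -0.0012] [0.024 0.03  0.027]
pos [ 0.51975 -0.10788  0.04351] std [2.e-05 1.e-05 2.e-05] first/last [ 0.5198 -0.1079  0.0435] [ 0.5197 -0.1079  0.0435]
[-3.1298 -0.0034 -0.0576] 0.025733486115973925 29.9167
tip [ 0.5688 -0.1009  0.0232]
tip [ 0.5676 -0.1213  0.0229]
t 29.97 pos [ 0.5197 -0.1079  0.0435] rpy [-3.13  -0.003 -0.057] F [0.05 0.49 0.09] w 0.0254 -> dp [-0.1  0.   1. ] yaw 0.001
```

View pics/w19.png

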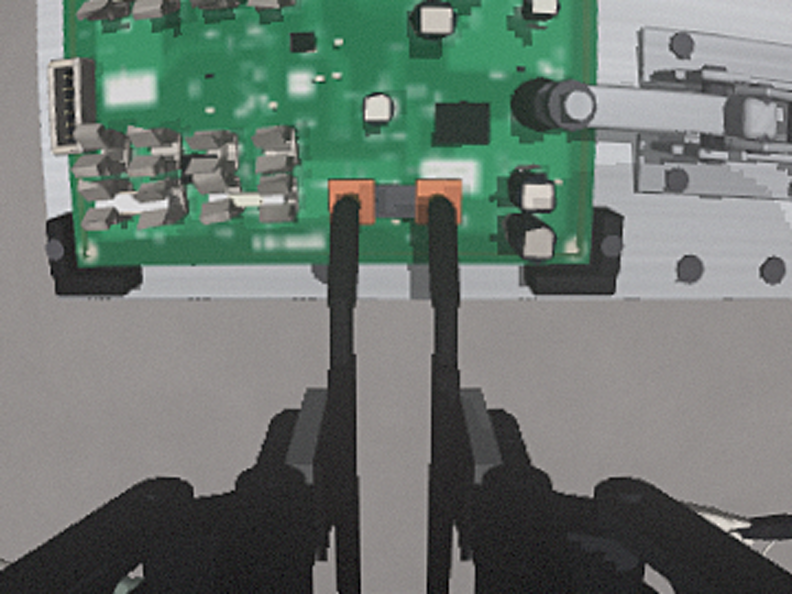

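View pics/w19c.png

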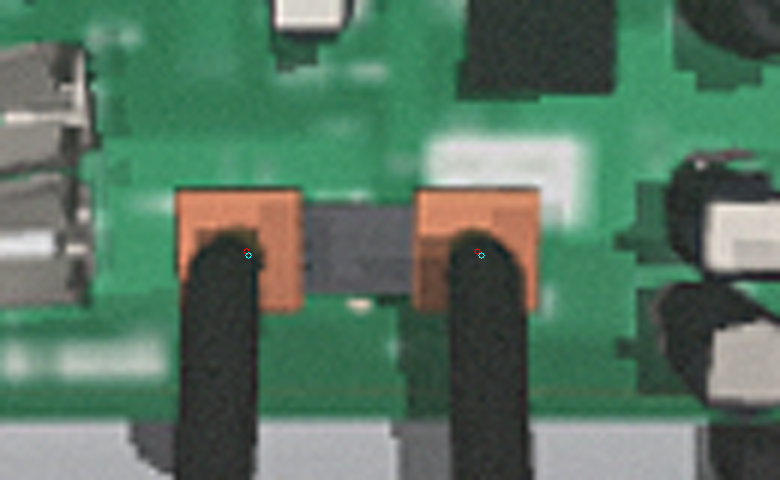

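```bash
python3 -c "
from h import *
print(ticket.finish_job()); s=readout.sense(); print(s['clock'],s['grip_width'],s['eef_pos'])"
```

```text
the job is handed in; nothing more can be done
None
the job is handed in; nothing more can be done
```

I clamped the board, lifted the test tweezers and set them on the shunt. The job was handed in at about 30 s, with the tweezers still held in place. `finish_job()` gives no verdict, so these are my own last checks.

- **Clamp:** I pushed the handle out and down until it stopped, at about 18 N. It stayed down after release, with its end about 85 mm outboard of the pivot. The wrist view shows the foot on the board's edge. I could not read the joint angles or the foot's force directly.
- **Tweezers:** They came straight up out of the stand, with both arms squeezed evenly. The grip width reads 25.4 to 25.9 mm, which means a pin gap of about 19.5 to 20 mm.
- **Pins on the marks:** The estimated tip positions lie within about 1 mm of the marks. The arms hide the pins and marks in the last picture, so this rests on the earlier views and the arm's pose.
- **Pin compression:** I stepped the tool up and down and averaged the force. Contact starts at a tool height of about 45.5 mm, which agrees with the geometry (45.7 mm). The final height is 43.5 mm, so the pins are pushed in about 2 mm. The force change of 0.8 to 0.9 N suggests somewhat more, about 2.7 to 3 mm, but the signal is noisy. Both values are within the allowed range.
- **Steadiness:** The tool position varied by 0.02 mm or less over the last 1.5 s, with less than 0.015 rad of tilt. None of the moves went near the bystanders, and I saw none disturbed.

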